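# Pack the beakers and scent flasks into the stall's crate

### The arm

A 6-joint arm with a two-finger parallel gripper is mounted at the origin on the work surface. World frame = base frame: x ahead of the robot, y to its left, z up, the work surface at z = 0. Lengths are in mm, angles in rad, forces in N, time in s.
With the tool pointing down it reaches from about 275 to 1000 mm from the base axis. Payload 8.4 kg.
Tool frame: the origin (TCP) lies on the centre line of the jaws, within the pads' length; the fingertips stand 25 mm ahead of it and the grasp point (between the pads) lies 6 mm ahead of it; z points along the fingers, x is the direction in which the jaws open and shut, and the axes are right-handed (so a half turn about z gives the same grasp; the last joint's range is limited). The gripper opens to 85 mm and grips with 20 to 120 N. Pads are 22 mm wide; open, the fingers measure 114 mm over their backs; the gripper's body (76 mm by 85 mm) begins 54 mm behind the grasp point. The pads swing forward as they close: fully open they stand 13 mm farther back than shut.
Start: joints at [1.279, 0.353, 1.633, -0, 1.155, -0.002], TCP at [178.599, 598.941, 256.281] pointing down, gripper open.
Joint ranges: [-2.63, 2.63], [-0.92, 2.1], [0.06, 2.66], [-1.3, 4.44], [0, 2.69], [-3.02, 3.02]. Speed limits (rad/s): [2.22, 2.22, 2.79, 3.14, 3.14, 3.14].

### API

Orientations are given as [roll, pitch, yaw] about the fixed x, y, z axes, in that order (R = Rz(yaw) Ry(pitch) Rx(roll)).
In Python, from rig import r gives the robot as it stands. The module is installed in compiled form; this text tells all that it offers.
- The arm moves only by the tool jog_arm, never from a script. Its argument "deltas" is a list of rows, each an object with "gripper": the gripper command: -1 is fully open, 1 is shut, values between are in proportion; "translation": the shift along the world's x, y, z in units of 10 cm (1.0 is 10 cm), a list of three; "dr": the turn, a rotation vector about the world's x, y, z in units of pi/2 rad (1.0 is pi/2 rad), a list of three. In form: [{"gripper": gripper, "translation": [x, y, z], "dr": [wx, wy, wz]}, ...]. A call has 1 to 12 rows; each row shifts and turns the commanded pose from where the row before left it; what a row does not reach is not made up. A row lasts 1/12 s, in which the tool goes at most 41.7 mm and 7.16 degrees, less where a joint would pass 70% of its speed; a pose out of reach is approached as far as the arm can. A call with a number of a shift or a turn outside -1 to 1 is refused whole. A call with a gripper value outside its range is refused whole. The fingers move at their own pace and stop on an object; "squeeze" is the grip in N (left out, the last holds). Time passes only in rows, so rows that do not move let the fingers close. It gives the time, the measured TCP pose, the force and the opening at its end, in the units of the state.
- r.sense(): the state, without advancing time (a new reading comes with each control period).
- r.grab_frame(name): name is "scene" or "top" or "wrist"; returns the picture (384x512x3 uint8, blue, green, red); there is no depth.
- r.calibration(name): a dict with "mtx" (3x3 intrinsics, pixels), "k1" (the pictures are not rectified: a ray, as slopes to the right and down, at radius r is drawn at 1 + k1 r^2 times it, then the intrinsics apply), "world_from_camera" (4x4, takes a point from camera to world coordinates). Camera axes: x right, y down, z forward; pixel columns grow to the right and rows downward; lengths in mm; the calibration is good to about 2 mm. A picture is of the moment at which its call begins: read the wrist's pose just before it. calibration takes no time and is no camera call; for the wrist camera it gives the pose at the moment of the call.
- r.sign_off(): hands the job in, once; it reports no verdict.
The state is a dict: "clock": time; "qpos": joint angles; "qvel": joint speeds; "joint_efforts": joint torques, N m; "eef_pos": TCP position; "tcp_rot": TCP orientation; "contact_force": force on the tool from outside, world axes, zero at the start; "wrist_torque": the same for the moment, N m; "opening": opening from 0.0 (shut) to 1.0 (fully open).
Only numpy, scipy, OpenCV 4.12 (cv2) and the standard library are available. Lean on these libraries where they do the work, as an engineer would, in place of code of your own. Each camera call takes 0.05 s, during which the arm holds its last target. There are 200 camera calls.

### The job

Pack up the market stall: first nest all the brass beakers upright inside one another, fully home, as a single stack standing in the crate's large bay. Only then pick up the white scent flasks and lower them gently, upright, to the floor of the small cells, one to a cell; they are fragile, so do not drop or press them, and leave the other things on the table where they are.

Things in the scene. Friction and masses are not known exactly. Their poses are not given: they have to be found in the camera images.
- cupA: brass beaker, loose, 110-200 g, 70 mm high: tapers from 38 mm across at the foot to 57 mm at 46 mm height; above that a straight collar 68 mm across up to the rim; wall 2.5 mm, mouth 63 mm. Nested fully home, its collar stands on the lower rim, its foot 24 mm above the lower foot (2.5 mm side play). All alike. Origin: centre of the foot's underside, z towards the mouth. May be absent.
- cupB: brass beaker, loose, 110-200 g, 70 mm high: tapers from 38 mm across at the foot to 57 mm at 46 mm height; above that a straight collar 68 mm across up to the rim; wall 2.5 mm, mouth 63 mm. Nested fully home, its collar stands on the lower rim, its foot 24 mm above the lower foot (2.5 mm side play). All alike. Origin: centre of the foot's underside, z towards the mouth. May be absent.
- cupC: brass beaker, loose, 110-200 g, 70 mm high: tapers from 38 mm across at the foot to 57 mm at 46 mm height; above that a straight collar 68 mm across up to the rim; wall 2.5 mm, mouth 63 mm. Nested fully home, its collar stands on the lower rim, its foot 24 mm above the lower foot (2.5 mm side play). All alike. Origin: centre of the foot's underside, z towards the mouth. May be absent.
- cupD: brass beaker, loose, 110-200 g, 70 mm high: tapers from 38 mm across at the foot to 57 mm at 46 mm height; above that a straight collar 68 mm across up to the rim; wall 2.5 mm, mouth 63 mm. Nested fully home, its collar stands on the lower rim, its foot 24 mm above the lower foot (2.5 mm side play). All alike. Origin: centre of the foot's underside, z towards the mouth. May be absent.
- flaskA: white ceramic scent flask, loose, 100-190 g, 84 mm high: round body 52 mm across (widest at 27 mm height) on a flat, weighted foot 34 mm across (it rights itself if tilted); straight neck 18 mm across from 52 to 84 mm height, the top 8 mm cork. Fragile: grip it by the neck. All alike. Origin: centre of the foot's underside, z up to the neck. May be absent.
- flaskB: white ceramic scent flask, loose, 100-190 g, 84 mm high: round body 52 mm across (widest at 27 mm height) on a flat, weighted foot 34 mm across (it rights itself if tilted); straight neck 18 mm across from 52 to 84 mm height, the top 8 mm cork. Fragile: grip it by the neck. All alike. Origin: centre of the foot's underside, z up to the neck. May be absent.
- flaskC: white ceramic scent flask, loose, 100-190 g, 84 mm high: round body 52 mm across (widest at 27 mm height) on a flat, weighted foot 34 mm across (it rights itself if tilted); straight neck 18 mm across from 52 to 84 mm height, the top 8 mm cork. Fragile: grip it by the neck. All alike. Origin: centre of the foot's underside, z up to the neck. May be absent.
- flaskD: white ceramic scent flask, loose, 100-190 g, 84 mm high: round body 52 mm across (widest at 27 mm height) on a flat, weighted foot 34 mm across (it rights itself if tilted); straight neck 18 mm across from 52 to 84 mm height, the top 8 mm cork. Fragile: grip it by the neck. All alike. Origin: centre of the foot's underside, z up to the neck. May be absent.
- crate: open wooden crate, fixed, outside 170 mm (its x) by 311 mm (its y), 86 mm high, floor 8 mm thick, walls and partitions 6 mm thick, 78 mm above the inner floor. A large bay at its +y end (158 mm along x, 135 mm along y) and four small cells, 2 x 2, at its -y end (76 by 76 mm each). Origin: centre of its underside on the table.
- bay (a point): centre of the large bay, on the inner floor (8 mm above the table); axes as the crate's
- cells_mid (a point): middle of the four small cells (where their partitions cross), at inner floor height
- cell0 (a point): centre of a small cell, on the inner floor (8 mm above the table); axes as the crate's
- cell1 (a point): centre of a small cell, on the inner floor (8 mm above the table); axes as the crate's
- cell2 (a point): centre of a small cell, on the inner floor (8 mm above the table); axes as the crate's
- cell3 (a point): centre of a small cell, on the inner floor (8 mm above the table); axes as the crate's
- hammer: a hammer with a wooden handle lying in front of the robot (loose, 260 mm long, 26 mm high, along its x axis)
- bangle1: steel bangle lying flat on the table (loose ring, 68 mm outside, 10 mm high); origin: centre of its underside
- bangle2: copper bangle lying flat on the table (loose ring, 68 mm outside, 10 mm high); origin: centre of its underside
- dish: small round blue glazed dish (loose, 84 mm across, 32 mm high); origin: centre of its underside; not one of the beakers
- punch: steel punch, a loose rod 10 mm thick and 100 mm long lying on the table; origin: under its middle, long axis = its x
Mind the look-alikes: they are no part of the job. What is shaped like the cupD but pink is not meant. What is shaped like the cupC but black is not meant.

How it is judged:
By the outcome, as a careful person would: the job done as asked, in the order asked, and still so for the second after the job is handed in, with the robot touching nothing.
Of cupA, cupB, cupC, cupD only 3 to 4 are there at a start; the rules pass over those that are not, and their reading is None.
Of flaskA, flaskB, flaskC, flaskD only 3 to 4 are there at a start; the rules pass over those that are not, and their reading is None.
At some moment in a run one of flaskA, flaskB, flaskC, flaskD may be knocked a few centimetres aside while the robot is not near it.
It also fails if it takes over 210 s, if anything falls off the work surface, if the arm or the gripper's body presses on something with over 40 N, if the wrist force passes 120 N, or if a joint passes its speed limit or range.

## Working session

There is one attempt and no reset: what is moved stays moved. The work goes in short steps, Python scripts to look and compute and a tool call to move; the robot and the scene stay as the last step left them, time stands still between calls to the robot, and variables do not carry over. Pictures are saved under pics/ and viewed, about 12 in all and at most 16, crops included, and the job is handed in when it is done.

Besides the shell and the picture viewer there is one more tool, called by a JSON object that holds its "api" and its "payload", one argument or row to a line. jog_arm: Moves the arm, as the interface text tells. Shifts and turns lie within -1 to 1; 1 stands for 10 cm of shift or pi/2 rad of turn. Its arguments: {"type":"object","properties":{"deltas":{"type":"array"},"squeeze":{"type":"number"}},"required":["deltas"]}

```bash
mkdir -p pics; cat > h.py <<'E'
import numpy as np, cv2
from rig import r
def ray(c,uv):
    K=np.array(c["mtx"]);k=c["k1"];T=np.array(c["world_from_camera"])
    d=np.linalg.solve(K,[uv[0],uv[1],1.])[:2];s=d.copy()
    for _ in range(20): s=d/(1+k*(s@s))
    return T[:3,3],T[:3,:3]@np.array([s[0],s[1],1.])
def onz(c,uv,z):
    o,d=ray(c,uv);return o+d*(z-o[2])/d[2]
def proj(c,p):
    T=np.array(c["world_from_camera"]);q=T[:3,:3].T@(np.array(p,float)-T[:3,3]);s=q[:2]/q[2]
    s=s*(1+c["k1"]*(s@s));return (np.array(c["mtx"])@[s[0],s[1],1])[:2]
def st():
    s=r.sense();print(s["clock"],np.round(s["eef_pos"],1),np.round(s["tcp_rot"],3),np.round(s["contact_force"],1),round(s["opening"],3));return s
E
python3 - <<'E'
from h import *
st()
for n in("top","scene","wrist"):
    c=r.calibration(n);im=r.grab_frame(n);cv2.imwrite(f"pics/{n}0.png",im)
    print(n,np.round(c["mtx"],1).tolist(),c["k1"],np.round(c["world_from_camera"],3).tolist())
a=cv2.imread("pics/top0.png");cv2.imwrite("pics/top0b.png",cv2.resize(a,(800,600),interpolation=cv2.INTER_CUBIC))
E
```

```text
0.0 [178.4 598.5 255.6] [-3.142e+00  1.000e-03  1.281e+00] [0.4 0.9 0.2] 1.0
top [[439.7, 0.0, 254.1], [0.0, 439.7, 199.1], [0.0, 0.0, 1.0]] -0.04065791180173829 [[-0.017, -0.994, 0.106, 349.724], [-1.0, 0.019, 0.017, 0.651], [-0.019, -0.106, -0.994, 1141.991], [0.0, 0.0, 0.0, 1.0]]
scene [[491.2, 0.0, 251.5], [0.0, 491.2, 181.6], [0.0, 0.0, 1.0]] -0.1729191449266521 [[0.276, 0.697, -0.662, 1517.57], [0.961, -0.187, 0.204, -331.131], [0.018, -0.692, -0.722, 1161.793], [0.0, 0.0, 0.0, 1.0]]
wrist [[323.3, 0.0, 260.6], [0.0, 323.3, 191.2], [0.0, 0.0, 1.0]] -0.04405305893241917 [[0.286, 0.92, 0.267, 111.781], [0.958, -0.274, -0.081, 618.742], [-0.001, 0.279, -0.96, 372.481], [0.0, 0.0, 0.0, 1.0]]
```

View pics/top0b.png

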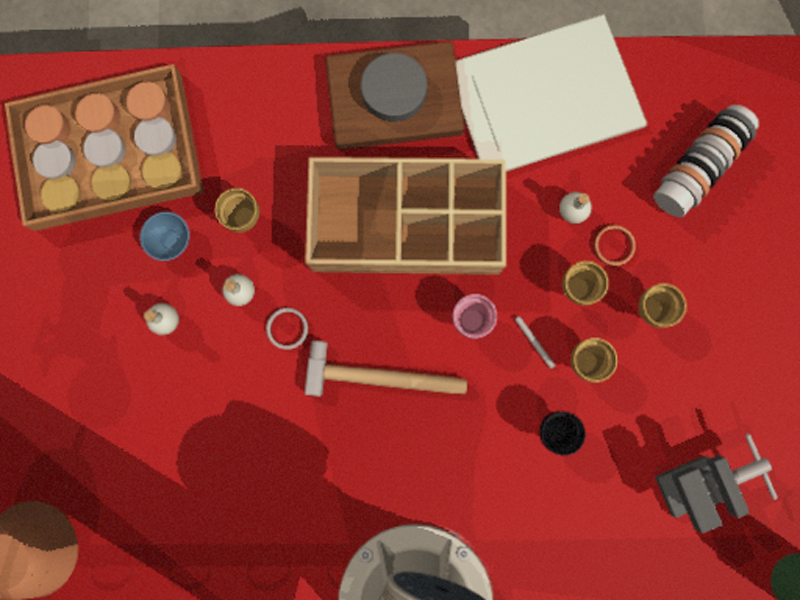

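View pics/scene0.png

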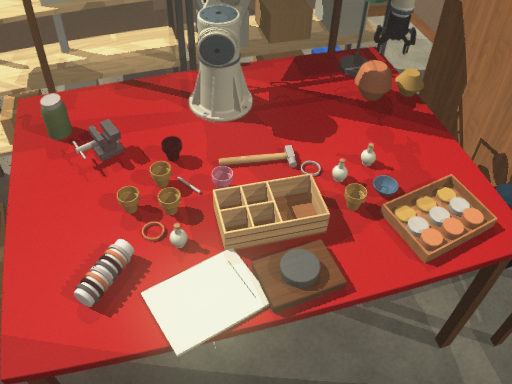

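The top view shows four brass beakers at (237,210), (586,284), (662,305) and (594,360) in the 800-px picture. There are three flasks at (575,207), (238,290) and (162,318).

Possible mix-ups for a beaker are the pink cup (475,316), the black cup (562,433), the blue dish (165,237) and the copper and steel bangles (615,245), (287,328). None of these is brass. The yellow jar lids in the left tray (60,192)… aren't beakers either.

I'll measure these and check one close crop.

```bash
cat >> h.py <<'E'
def blob(im,uv,R,mode):
    hsv=cv2.cvtColor(im,cv2.COLOR_BGR2HSV).astype(int);H,S,V=hsv[...,0],hsv[...,1],hsv[...,2]
    m=((H>=13)&(H<=40)&(S>70)) if mode=="cup" else ((S<75)&(V>110))
    m=m.astype(np.uint8)*255
    k=np.zeros_like(m);cv2.circle(k,tuple(int(round(x)) for x in uv),int(R),255,-1);m&=k
    m=cv2.morphologyEx(m,cv2.MORPH_OPEN,np.ones((2,2),np.uint8))
    n,l,s,c=cv2.connectedComponentsWithStats(m);i=1+np.argmax(s[1:,4]);
    p=cv2.findContours((l==i).astype(np.uint8),cv2.RETR_EXTERNAL,cv2.CHAIN_APPROX_NONE)[0][0]
    return cv2.convexHull(p)[:,0,:].astype(float)
def circ(c,hull,z):
    P=np.array([onz(c,q,z)[:2] for q in hull]).astype(np.float32)
    return cv2.minEnclosingCircle(P),P
E
python3 - <<'E'
from h import *
c=r.calibration("top");im=cv2.imread("pics/top0.png")
for n,u,v in(("c1",237,210),("c2",586,284),("c3",662,305),("c4",594,360)):
    h=blob(im,(u*.64,v*.64),20,"cup");e,P=circ(c,h,58);print(n,np.round(e[0],1),round(2*e[1],1),np.round((P.max(0)+P.min(0))/2,1),np.round(np.ptp(P,axis=0),1))
for n,u,v in(("f1",575,207),("f2",238,290),("f3",162,318)):
    h=blob(im,(u*.64,v*.64),16,"fl");e,P=circ(c,h,27);print(n,np.round(e[0],1),round(2*e[1],1))
a=im[92:182,190:340];b=im[165:250,335:455]
a=cv2.resize(a,None,fx=4,fy=4,interpolation=cv2.INTER_CUBIC);cv2.imwrite("pics/cr.png",a)
b=cv2.resize(b,(600,425),interpolation=cv2.INTER_CUBIC);cv2.imwrite("pics/cups.png",b)
E
```

```text
c1 [633.4 275.6] 76.2 [634.3 274.7] [68.1 69.4]
c2 [ 502.7 -283. ] 72.3 [ 502.8 -282.9] [65.6 68.1]
c3 [ 465.  -402.4] 74.2 [ 465.4 -402.8] [65.2 72.9]
c4 [ 381.1 -290.6] 71.6 [ 381.1 -290.8] [68.8 69.6]
f1 [ 634.1 -279.9] 51.4
f2 [507.2 279.1] 51.9
f3 [461.1 405.6] 51.6
```

View pics/cr.png

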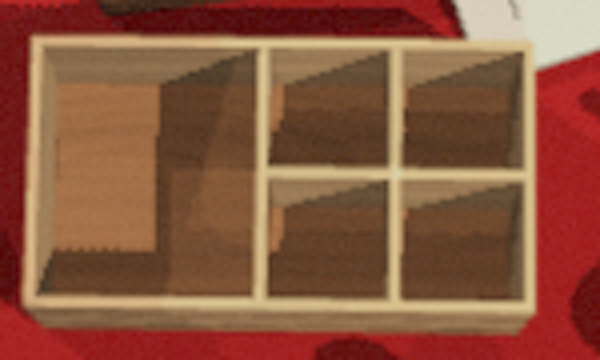

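View pics/cups.png

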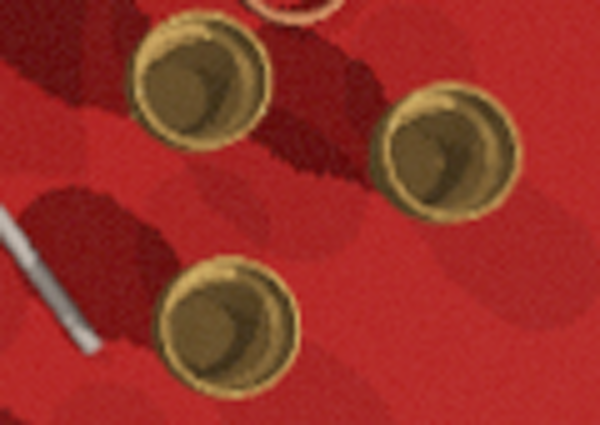

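The crop shows three clean brass beakers standing mouth up, with the feet visible inside. The crate's large bay is on the +y side. I'll start with c1, which is nearest the arm.

{"api": "jog_arm", "payload": {
  "deltas": [
    {"gripper":-1,"translation":[0.325,-0.231,-0.04],"dr":[0,0,-0.068]},
    {"gripper":-1,"translation":[0.325,-0.231,-0.04],"dr":[0,0,-0.068]},
    {"gripper":-1,"translation":[0.325,-0.231,-0.04],"dr":[0,0,-0.068]},
    {"gripper":-1,"translation":[0.325,-0.231,-0.04],"dr":[0,0,-0.068]},
    {"gripper":-1,"translation":[0.325,-0.231,-0.04],"dr":[0,0,-0.068]},
    {"gripper":-1,"translation":[0.325,-0.231,-0.04],"dr":[0,0,-0.068]},
    {"gripper":-1,"translation":[0.325,-0.231,-0.04],"dr":[0,0,-0.068]},
    {"gripper":-1,"translation":[0.325,-0.231,-0.04],"dr":[0,0,-0.068]},
    {"gripper":-1,"translation":[0.325,-0.231,-0.04],"dr":[0,0,-0.068]},
    {"gripper":-1,"translation":[0.325,-0.231,-0.04],"dr":[0,0,-0.068]},
    {"gripper":-1,"translation":[0.325,-0.231,-0.04],"dr":[0,0,-0.068]},
    {"gripper":-1,"translation":[0.325,-0.231,-0.04],"dr":[0,0,-0.068]}
  ],
  "squeeze": 30
}}

```text
clock: 1.15
eef_pos: [569.9, 320.2, 207.9]
tcp_rot: [3.141, 0.0, -0.006]
contact_force: [1.1, 0.8, -0.2]
opening: 1.0
```

{"api": "jog_arm", "payload": {
  "deltas": [
    {"gripper":-1,"translation":[0.325,-0.231,-0.04],"dr":[0,0,0]},
    {"gripper":-1,"translation":[0.325,-0.231,-0.04],"dr":[0,0,0]},
    {"gripper":-1,"translation":[0,0,0],"dr":[0,0,0]},
    {"gripper":-1,"translation":[0,0,0],"dr":[0,0,0]}
  ]
}}

```text
clock: 1.48
eef_pos: [634.8, 273.7, 199.3]
tcp_rot: [3.141, 0.001, -0.004]
contact_force: [-1.2, 0.0, 0.4]
opening: 0.998
```

```bash
cat >> h.py <<'E'
def wcup(g,name=None,mode="cup",R=75):
    z=58 if mode=="cup" else 27
    c=r.calibration("wrist");im=r.grab_frame("wrist")
    if name: cv2.imwrite(f"pics/{name}.png",im)
    uv=proj(c,[g[0],g[1],z]);h=blob(im,uv,R,mode);e,P=circ(c,h,z)
    s=st();p=(P.max(0)+P.min(0))/2
    print(name,"uv",np.round(uv),"encl",np.round(e[0],1),"d",round(2*e[1],1),"bbox",np.round(p,1),np.round(np.ptp(P,axis=0),1),"delta",np.round(p-s["eef_pos"][:2],1),np.round(np.array(e[0])-s["eef_pos"][:2],1))
E
python3 - <<'E'
from h import *
c=r.calibration("top")
X=[]
for q in((32,37),(535,42),(533,313),(24,303)):
    p=onz(c,(190+(q[0]+.5)/4-.5,92+(q[1]+.5)/4-.5),86);X.append(p[:2]);print(np.round(p,1))
X=np.array(X);m=X.mean(0);print(m,np.linalg.norm(X-np.roll(X,-1,0),axis=1))
wcup((634,275),"w1")
E
```

```text
[711.1 155.3  86. ]
[ 700.7 -156.5   86. ]
[ 530.9 -149.2   86. ]
[543.4 160.5  86. ]
[621.51520065   2.51039981] [311.95933131 169.92361503 309.99387951 167.81693341]
1.5333 [633.7 274.7 199.5] [ 3.141e+00  1.000e-03 -2.000e-03] [-0.4 -0.6  1.1] 1.001
w1 uv [258. 185.] encl [636.5 274.7] d 73.4 bbox [635.7 274.5] [70.6 72.8] delta [ 2.  -0.2] [ 2.8 -0.1]
```

View pics/w1.png

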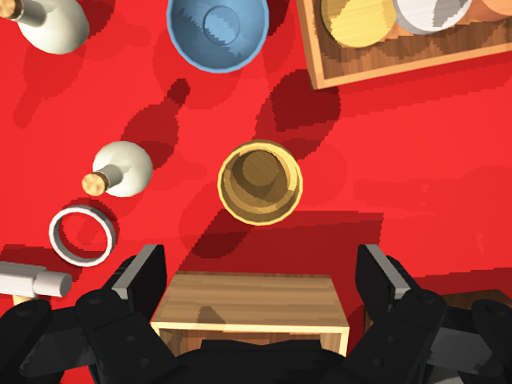

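The wrist view shows c1 with its rim at about (260,182), next to the blue dish and the jar tray, and it agrees with the top view. Jaws along x are clear of both. Descending to grip the collar.

{"api": "jog_arm", "payload": {
  "deltas": [
    {"gripper":-1,"translation":[0.02,0,-0.3],"dr":[0,0,0]},
    {"gripper":-1,"translation":[0,0,-0.3],"dr":[0,0,0]},
    {"gripper":-1,"translation":[0,0,-0.3],"dr":[0,0,0]},
    {"gripper":-1,"translation":[0,0,-0.3],"dr":[0,0,0]},
    {"gripper":-1,"translation":[0,0,-0.1],"dr":[0,0,0]},
    {"gripper":1,"translation":[0,0,0],"dr":[0,0,0]},
    {"gripper":1,"translation":[0,0,0],"dr":[0,0,0]},
    {"gripper":1,"translation":[0,0,0],"dr":[0,0,0]},
    {"gripper":1,"translation":[0,0,0],"dr":[0,0,0]},
    {"gripper":1,"translation":[0,0,0],"dr":[0,0,0]}
  ],
  "squeeze": 40
}}

```text
clock: 2.37
eef_pos: [636.5, 276.0, 72.1]
tcp_rot: [-3.141, -0.002, -0.001]
contact_force: [-0.3, -0.2, -0.3]
opening: 0.779
```

{"api": "jog_arm", "payload": {
  "deltas": [
    {"gripper":1,"translation":[0,0,0.3],"dr":[0,0,0]},
    {"gripper":1,"translation":[0,0,0.4],"dr":[0,0,0]},
    {"gripper":1,"translation":[0,0,0.4],"dr":[0,0,0]},
    {"gripper":1,"translation":[-0.02,-0.38,0.1],"dr":[0,0,0]},
    {"gripper":1,"translation":[-0.02,-0.38,0],"dr":[0,0,0]},
    {"gripper":1,"translation":[-0.02,-0.38,0],"dr":[0,0,0]},
    {"gripper":1,"translation":[-0.03,-0.38,0],"dr":[0,0,0]},
    {"gripper":1,"translation":[-0.03,-0.38,0],"dr":[0,0,0]},
    {"gripper":1,"translation":[0,0,0],"dr":[0,0,0]},
    {"gripper":1,"translation":[0,0,0],"dr":[0,0,0]}
  ]
}}

```text
clock: 3.2
eef_pos: [623.8, 83.5, 191.4]
tcp_rot: [-3.141, -0.001, -0.004]
contact_force: [0.0, 1.1, -0.5]
opening: 0.781
```

```bash
python3 - <<'E'
from h import *
st();im=r.grab_frame("wrist");cv2.imwrite("pics/w2.png",im)
c=r.calibration("wrist");
for p in((624.5,84.5,8),(621.5-85+5.7,2.5+155.5+3,86),(621.5+85+5.7,2.5+155.5-3,86)): print(proj(c,p))
E
```

```text
3.2 [623.8  83.5 191.4] [-3.141e+00 -1.000e-03 -4.000e-03] [ 0.   1.1 -0.5] 0.781
[259.78317022 175.06218663]
[134.96650602  90.2945451 ]
[390.57991076  98.84748714]
```

View pics/w2.png

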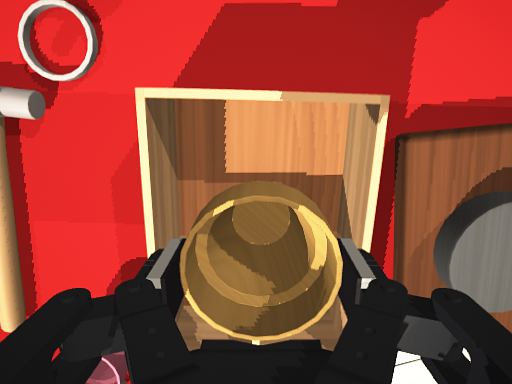

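The beaker is held level over the bay. The crate corners are at (136,90) and (389,97), as predicted. Lowering.

{"api": "jog_arm", "payload": {
  "deltas": [
    {"gripper":1,"translation":[0,0,-0.3],"dr":[0,0,0]},
    {"gripper":1,"translation":[0,0,-0.3],"dr":[0,0,0]},
    {"gripper":1,"translation":[0,0,-0.3],"dr":[0,0,0]},
    {"gripper":1,"translation":[0,0,-0.1],"dr":[0,0,0]},
    {"gripper":1,"translation":[0,0,-0.06],"dr":[0,0,0]},
    {"gripper":1,"translation":[0,0,-0.03],"dr":[0,0,0]},
    {"gripper":1,"translation":[0,0,0],"dr":[0,0,0]}
  ]
}}

```text
clock: 3.83
eef_pos: [624.3, 86.2, 82.0]
tcp_rot: [-3.141, -0.001, -0.0]
contact_force: [-0.5, -0.4, -1.3]
opening: 0.783
```

{"api": "jog_arm", "payload": {
  "deltas": [
    {"gripper":1,"translation":[0,0,-0.015],"dr":[0,0,0]},
    {"gripper":1,"translation":[0,0,0],"dr":[0,0,0]},
    {"gripper":-1,"translation":[0,0,0],"dr":[0,0,0]},
    {"gripper":-1,"translation":[0,0,0],"dr":[0,0,0]},
    {"gripper":-1,"translation":[0,0,0],"dr":[0,0,0]},
    {"gripper":-1,"translation":[0,0,0.2],"dr":[0,0,0]},
    {"gripper":-1,"translation":[0,0,0.4],"dr":[0,0,0]},
    {"gripper":-1,"translation":[0,0,0.4],"dr":[0,0,0]},
    {"gripper":-1,"translation":[0,0,0.4],"dr":[0,0,0]},
    {"gripper":-1,"translation":[0,0,0],"dr":[0,0,0]},
    {"gripper":-1,"translation":[0,0,0],"dr":[0,0,0]}
  ]
}}

```text
clock: 4.75
eef_pos: [625.3, 85.7, 223.1]
tcp_rot: [-3.141, -0.006, -0.001]
contact_force: [-0.2, 0.3, -1.2]
opening: 1.004
```

```bash
cat >> h.py <<'E'
def rim(g,zf,name):
    """rim circle of the cup/stack whose foot is at zf: outer rim at zf+70; all wood around -> use bright rim/V contrast via Hough"""
    c=r.calibration("wrist");im=r.grab_frame("wrist");cv2.imwrite(f"pics/{name}.png",im);s=st()
    z=zf+70;uv=proj(c,[g[0],g[1],z]);R=np.linalg.norm(proj(c,[g[0]+34,g[1],z])-uv)
    x0,y0=(int(uv[0]-2*R),int(uv[1]-2*R));x0=max(x0,0);y0=max(y0,0)
    q=cv2.GaussianBlur(cv2.cvtColor(im,cv2.COLOR_BGR2GRAY)[y0:int(uv[1]+1.7*R),x0:int(uv[0]+2*R)],(5,5),0)
    H=cv2.HoughCircles(q,cv2.HOUGH_GRADIENT,1.5,5,param1=100,param2=25,minRadius=int(.85*R),maxRadius=int(1.12*R))
    print(name,"exp",np.round(uv),round(R,1))
    if H is not None:
        for a in H[0][:4]:
            w=onz(c,(a[0]+x0,a[1]+y0),z);print("hough",np.round([a[0]+x0,a[1]+y0,a[2]],1),"world",np.round(w,1))
E
python3 - <<'E'
from h import *
rim((624.3,85.5),8,"w3")
E
```

```text
4.8 [624.   85.5 220.9] [-3.141e+00 -2.000e-03 -1.000e-03] [-0.5  0.8 -0.4] 0.999
w3 exp [257. 185.] 40.5
hough [257.8 178.2  39.1] world [624.9  91.6  78. ]
hough [259.2 184.2  37.4] world [626.1  86.4  78. ]
hough [262.2 169.2  35.8] world [628.6  99.3  78. ]
hough [248.8 181.2  35.8] world [617.3  89.1  78. ]
```

View pics/w3.png

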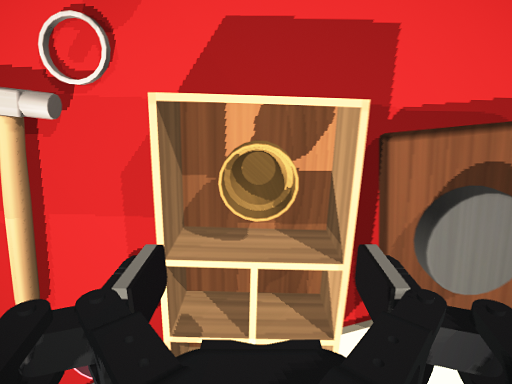

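Beaker 1 stands upright in the bay, rim centred at about (259,182), which is about (625.8, 87). Next is c2.

{"api": "jog_arm", "payload": {
  "deltas": [
    {"gripper":-1,"translation":[-0.121,-0.3685,-0.02],"dr":[0,0,0]},
    {"gripper":-1,"translation":[-0.121,-0.3685,-0.02],"dr":[0,0,0]},
    {"gripper":-1,"translation":[-0.121,-0.3685,-0.02],"dr":[0,0,0]},
    {"gripper":-1,"translation":[-0.121,-0.3685,-0.02],"dr":[0,0,0]},
    {"gripper":-1,"translation":[-0.121,-0.3685,-0.02],"dr":[0,0,0]},
    {"gripper":-1,"translation":[-0.121,-0.3685,-0.02],"dr":[0,0,0]},
    {"gripper":-1,"translation":[-0.121,-0.3685,-0.02],"dr":[0,0,0]},
    {"gripper":-1,"translation":[-0.121,-0.3685,-0.02],"dr":[0,0,0]},
    {"gripper":-1,"translation":[-0.121,-0.3685,-0.02],"dr":[0,0,0]},
    {"gripper":-1,"translation":[-0.121,-0.3685,-0.02],"dr":[0,0,0]},
    {"gripper":-1,"translation":[0,0,0],"dr":[0,0,0]},
    {"gripper":-1,"translation":[0,0,0],"dr":[0,0,0]}
  ]
}}

```text
clock: 5.8
eef_pos: [500.8, -284.2, 197.9]
tcp_rot: [-3.14, 0.003, -0.004]
contact_force: [0.3, 0.2, -1.3]
opening: 1.0
```

```bash
python3 - <<'E'
from h import *
wcup((502.7,-283),"w4",R=60)
E
```

```text
5.85 [ 501.4 -283.   198.1] [-3.14e+00  2.00e-03 -3.00e-03] [-0.3 -0.7 -0. ] 0.999
w4 uv [262. 185.] encl [ 505.8 -281.1] d 73.1 bbox [ 506.3 -281.1] [70.  72.1] delta [4.9 1.9] [4.4 1.9]
```

{"api": "jog_arm", "payload": {
  "deltas": [
    {"gripper":-1,"translation":[0.035,0.015,-0.3],"dr":[0,0,0]},
    {"gripper":-1,"translation":[0,0,-0.3],"dr":[0,0,0]},
    {"gripper":-1,"translation":[0,0,-0.3],"dr":[0,0,0]},
    {"gripper":-1,"translation":[0,0,-0.3],"dr":[0,0,0]},
    {"gripper":-1,"translation":[0,0,-0.08],"dr":[0,0,0]},
    {"gripper":-1,"translation":[0,0,0],"dr":[0,0,0]},
    {"gripper":1,"translation":[0,0,0],"dr":[0,0,0]},
    {"gripper":1,"translation":[0,0,0],"dr":[0,0,0]},
    {"gripper":1,"translation":[0,0,0],"dr":[0,0,0]},
    {"gripper":1,"translation":[0,0,0],"dr":[0,0,0]},
    {"gripper":1,"translation":[0,0,0],"dr":[0,0,0]}
  ]
}}

```text
clock: 6.77
eef_pos: [507.2, -282.0, 73.5]
tcp_rot: [3.14, -0.003, -0.001]
contact_force: [0.6, 0.4, 7.3]
opening: 0.778
```

{"api": "jog_arm", "payload": {
  "deltas": [
    {"gripper":1,"translation":[0,0,0.2],"dr":[0,0,0]},
    {"gripper":1,"translation":[0,0,0.4],"dr":[0,0,0]},
    {"gripper":1,"translation":[0,0,0.4],"dr":[0,0,0]},
    {"gripper":1,"translation":[0,0,0.4],"dr":[0,0,0]},
    {"gripper":1,"translation":[0.119,0.3685,0],"dr":[0,0,0]},
    {"gripper":1,"translation":[0.119,0.3685,0],"dr":[0,0,0]},
    {"gripper":1,"translation":[0.119,0.3685,0],"dr":[0,0,0]},
    {"gripper":1,"translation":[0.119,0.3685,0],"dr":[0,0,0]},
    {"gripper":1,"translation":[0.119,0.3685,0],"dr":[0,0,0]},
    {"gripper":1,"translation":[0.119,0.3685,0],"dr":[0,0,0]},
    {"gripper":1,"translation":[0.119,0.3685,0],"dr":[0,0,0]},
    {"gripper":1,"translation":[0.119,0.3685,0],"dr":[0,0,0]}
  ]
}}

```text
clock: 7.77
eef_pos: [601.6, 15.2, 212.5]
tcp_rot: [3.142, -0.001, -0.001]
contact_force: [0.3, 0.5, -1.6]
opening: 0.781
```

{"api": "jog_arm", "payload": {
  "deltas": [
    {"gripper":1,"translation":[0.119,0.3685,0],"dr":[0,0,0]},
    {"gripper":1,"translation":[0.119,0.3685,0],"dr":[0,0,0]},
    {"gripper":1,"translation":[0,0,0],"dr":[0,0,0]},
    {"gripper":1,"translation":[0,0,0],"dr":[0,0,0]},
    {"gripper":1,"translation":[0,0,0],"dr":[0,0,0]}
  ]
}}

```text
clock: 8.18
eef_pos: [624.7, 86.9, 211.9]
tcp_rot: [3.141, 0.0, 0.0]
contact_force: [-0.1, -1.1, -1.4]
opening: 0.779
```

```bash
python3 - <<'E'
from h import *
st();c=r.calibration("wrist");im=r.grab_frame("wrist");cv2.imwrite("pics/w5.png",im)
print(proj(c,(625.8,87,78)));st()
E
```

```text
8.1833 [624.7  86.9 211.9] [3.141 0.    0.   ] [-0.1 -1.1 -1.4] 0.779
[260.66180909 188.38540946]
8.2333 [624.6  86.2 211.9] [ 3.141e+00  0.000e+00 -1.000e-03] [-0.6 -0.6 -0.1] 0.782
```

View pics/w5.png

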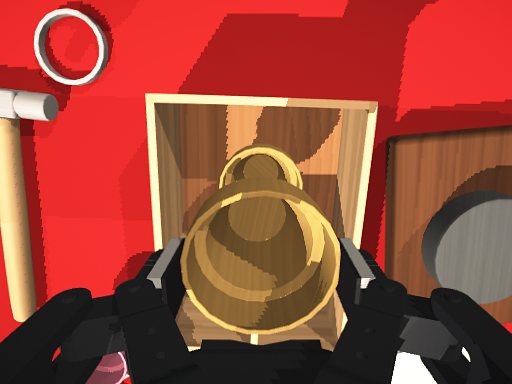

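```bash
python3 - <<'E'
from h import *
c=r.calibration("wrist")
t=np.linspace(0,2*np.pi,60)
for n,x,y,z,R in(("held",624.7,86.5,210,34),("low",625.8,87,78,34)):
    P=np.array([proj(c,(x+R*np.cos(a),y+R*np.sin(a),z)) for a in t]);print(n,"L,top",P.min(0).round(1),"R,bot",P.max(0).round(1))
E
```

```text
held L,top [176.1 196. ] R,bot [340.1 341.3]
low L,top [218.5 145.4] R,bot [303.  226.8]
```

{"api": "jog_arm", "payload": {
  "deltas": [
    {"gripper":1,"translation":[0,0.01,-0.25],"dr":[0,0,0]},
    {"gripper":1,"translation":[0,0,-0.25],"dr":[0,0,0]},
    {"gripper":1,"translation":[0,0,-0.2],"dr":[0,0,0]},
    {"gripper":1,"translation":[0,0,-0.12],"dr":[0,0,0]},
    {"gripper":1,"translation":[0,0,-0.1],"dr":[0,0,0]},
    {"gripper":1,"translation":[0,0,-0.05],"dr":[0,0,0]},
    {"gripper":1,"translation":[0,0,-0.03],"dr":[0,0,0]},
    {"gripper":1,"translation":[0,0,0],"dr":[0,0,0]}
  ]
}}

```text
clock: 8.9
eef_pos: [625.4, 87.7, 112.0]
tcp_rot: [3.142, -0.0, -0.001]
contact_force: [0.4, -0.7, -1.7]
opening: 0.783
```

{"api": "jog_arm", "payload": {
  "deltas": [
    {"gripper":1,"translation":[0,0,-0.03],"dr":[0,0,0]},
    {"gripper":1,"translation":[0,0,-0.02],"dr":[0,0,0]},
    {"gripper":1,"translation":[0,0,-0.01],"dr":[0,0,0]},
    {"gripper":1,"translation":[0,0,0],"dr":[0,0,0]}
  ]
}}

```text
clock: 9.23
eef_pos: [625.9, 88.1, 106.4]
tcp_rot: [3.142, -0.002, -0.001]
contact_force: [2.0, 0.3, 1.2]
opening: 0.778
```

{"api": "jog_arm", "payload": {
  "deltas": [
    {"gripper":1,"translation":[0,0,-0.01],"dr":[0,0,0]},
    {"gripper":-1,"translation":[0,0,0],"dr":[0,0,0]},
    {"gripper":-1,"translation":[0,0,0],"dr":[0,0,0]},
    {"gripper":-1,"translation":[0,0,0],"dr":[0,0,0]},
    {"gripper":-1,"translation":[0,0,0.2],"dr":[0,0,0]},
    {"gripper":-1,"translation":[0,0,0.4],"dr":[0,0,0]},
    {"gripper":-1,"translation":[0,0,0.4],"dr":[0,0,0]},
    {"gripper":-1,"translation":[0,0,0.2],"dr":[0,0,0]},
    {"gripper":-1,"translation":[0,0,0],"dr":[0,0,0]},
    {"gripper":-1,"translation":[0,0,0],"dr":[0,0,0]}
  ]
}}

```text
clock: 10.07
eef_pos: [625.5, 88.2, 226.1]
tcp_rot: [-3.141, -0.002, -0.001]
contact_force: [-0.7, 0.6, -0.4]
opening: 1.0
```

```bash
cat >> h.py <<'E'
def pred(c,p,R=34):
    P=np.array([proj(c,(p[0]+R*np.cos(a),p[1]+R*np.sin(a),p[2])) for a in np.linspace(0,6.28,60)]);print("pred",p,"L",P[:,0].min().round(1),"R",P[:,0].max().round(1),"top",P[:,1].min().round(1),"bot",P[:,1].max().round(1))
E
python3 - <<'E'
from h import *
st();c=r.calibration("wrist");w=r.grab_frame("wrist");s=r.grab_frame("scene")
pred(c,(625,88,102));pred(c,(625,88,108))
a=cv2.resize(w[80:290,130:390],None,fx=2,fy=2,interpolation=cv2.INTER_CUBIC)
b=cv2.resize(s[150:255,205:340],None,fx=2,fy=2,interpolation=cv2.INTER_CUBIC)
o=np.zeros((420,790,3),np.uint8);o[:,:520]=a;o[:210,520:790]=b;cv2.imwrite("pics/w6.png",o)
E
```

```text
10.0667 [625.5  88.2 226.1] [-3.141e+00 -2.000e-03 -1.000e-03] [-0.7  0.6 -0.4] 1.0
pred (625, 88, 102) L 214.4 R 301.9 top 148.8 bot 232.8
pred (625, 88, 108) L 213.4 R 302.9 top 150.0 bot 235.9
```

View pics/w6.png

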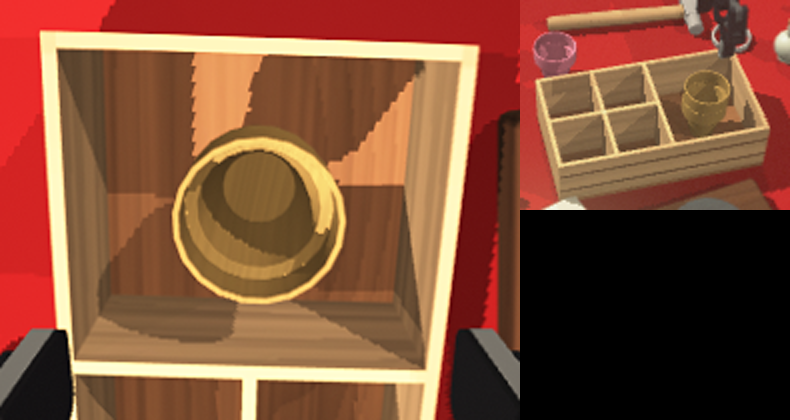

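Stack of two is home: the rim diameter is 86.5 px against 87.5 px predicted for a rim height of 102 mm. Next is c4.

{"api": "jog_arm", "payload": {
  "deltas": [
    {"gripper":-1,"translation":[-0.204,-0.3155,-0.02],"dr":[0,0,0]},
    {"gripper":-1,"translation":[-0.204,-0.3155,-0.02],"dr":[0,0,0]},
    {"gripper":-1,"translation":[-0.204,-0.3155,-0.02],"dr":[0,0,0]},
    {"gripper":-1,"translation":[-0.204,-0.3155,-0.02],"dr":[0,0,0]},
    {"gripper":-1,"translation":[-0.204,-0.3155,-0.02],"dr":[0,0,0]},
    {"gripper":-1,"translation":[-0.204,-0.3155,-0.02],"dr":[0,0,0]},
    {"gripper":-1,"translation":[-0.204,-0.3155,-0.02],"dr":[0,0,0]},
    {"gripper":-1,"translation":[-0.204,-0.3155,-0.02],"dr":[0,0,0]},
    {"gripper":-1,"translation":[-0.204,-0.3155,-0.02],"dr":[0,0,0]},
    {"gripper":-1,"translation":[-0.204,-0.3155,-0.02],"dr":[0,0,0]},
    {"gripper":-1,"translation":[-0.204,-0.3155,-0.02],"dr":[0,0,0]},
    {"gripper":-1,"translation":[-0.204,-0.3155,-0.02],"dr":[0,0,0]}
  ]
}}

```text
clock: 11.17
eef_pos: [378.2, -291.1, 199.2]
tcp_rot: [-3.14, 0.002, -0.001]
contact_force: [1.3, -1.0, -0.5]
opening: 1.001
```

{"api": "jog_arm", "payload": {
  "deltas": [
    {"gripper":-1,"translation":[0,0,0],"dr":[0,0,0]},
    {"gripper":-1,"translation":[0,0,0],"dr":[0,0,0]},
    {"gripper":-1,"translation":[0,0,0],"dr":[0,0,0]}
  ]
}}

```text
clock: 11.42
eef_pos: [379.7, -290.1, 199.7]
tcp_rot: [-3.14, 0.002, -0.002]
contact_force: [0.3, -0.6, -0.5]
opening: 1.003
```

```bash
python3 - <<'E'
from h import *
wcup((381.1,-290.7),"w7",R=60)
E
```

```text
11.4667 [ 380.2 -289.7  199.9] [-3.14e+00  1.00e-03 -1.00e-03] [-0.7  0.3  0.7] 1.001
w7 uv [261. 187.] encl [ 384.4 -289.8] d 73.3 bbox [ 384.3 -289.8] [70. 73.] delta [ 4.1 -0.2] [ 4.3 -0.2]
```

{"api": "jog_arm", "payload": {
  "deltas": [
    {"gripper":-1,"translation":[0.03,0,-0.3],"dr":[0,0,0]},
    {"gripper":-1,"translation":[0,0,-0.3],"dr":[0,0,0]},
    {"gripper":-1,"translation":[0,0,-0.3],"dr":[0,0,0]},
    {"gripper":-1,"translation":[0,0,-0.3],"dr":[0,0,0]},
    {"gripper":-1,"translation":[0,0,-0.08],"dr":[0,0,0]},
    {"gripper":-1,"translation":[0,0,0],"dr":[0,0,0]},
    {"gripper":1,"translation":[0,0,0],"dr":[0,0,0]},
    {"gripper":1,"translation":[0,0,0],"dr":[0,0,0]},
    {"gripper":1,"translation":[0,0,0],"dr":[0,0,0]},
    {"gripper":1,"translation":[0,0,0],"dr":[0,0,0]},
    {"gripper":1,"translation":[0,0,0],"dr":[0,0,0]}
  ]
}}

```text
clock: 12.38
eef_pos: [384.3, -291.2, 74.4]
tcp_rot: [3.14, -0.002, -0.001]
contact_force: [-0.8, 1.3, 9.7]
opening: 0.775
```

{"api": "jog_arm", "payload": {
  "deltas": [
    {"gripper":1,"translation":[0,0,0.2],"dr":[0,0,0]},
    {"gripper":1,"translation":[0,0,0.4],"dr":[0,0,0]},
    {"gripper":1,"translation":[0,0,0.4],"dr":[0,0,0]},
    {"gripper":1,"translation":[0.05,0.08,0.38],"dr":[0,0,0]},
    {"gripper":1,"translation":[0.2,0.31,0.1],"dr":[0,0,0]},
    {"gripper":1,"translation":[0.2,0.31,0.08],"dr":[0,0,0]},
    {"gripper":1,"translation":[0.2,0.31,0],"dr":[0,0,0]},
    {"gripper":1,"translation":[0.2,0.31,0],"dr":[0,0,0]},
    {"gripper":1,"translation":[0.2,0.31,0],"dr":[0,0,0]},
    {"gripper":1,"translation":[0.2,0.31,0],"dr":[0,0,0]},
    {"gripper":1,"translation":[0.2,0.31,0],"dr":[0,0,0]},
    {"gripper":1,"translation":[0.2,0.31,0],"dr":[0,0,0]}
  ]
}}

```text
clock: 13.38
eef_pos: [549.0, -32.8, 229.7]
tcp_rot: [3.141, -0.001, -0.001]
contact_force: [1.0, -1.6, -1.2]
opening: 0.766
```

{"api": "jog_arm", "payload": {
  "deltas": [
    {"gripper":1,"translation":[0.2,0.31,0],"dr":[0,0,0]},
    {"gripper":1,"translation":[0.2,0.31,0],"dr":[0,0,0]},
    {"gripper":1,"translation":[0.2,0.31,0],"dr":[0,0,0]},
    {"gripper":1,"translation":[0.18,0.3,0],"dr":[0,0,0]},
    {"gripper":1,"translation":[0,0,0],"dr":[0,0,0]},
    {"gripper":1,"translation":[0,0,0],"dr":[0,0,0]},
    {"gripper":1,"translation":[0,0,0],"dr":[0,0,0]}
  ]
}}

```text
clock: 13.97
eef_pos: [625.8, 88.3, 228.9]
tcp_rot: [3.141, 0.0, -0.0]
contact_force: [0.3, 0.5, -1.5]
opening: 0.771
```

```bash
python3 - <<'E'
from h import *
st();st()
E
```

```text
13.9667 [625.8  88.3 228.9] [ 3.141  0.    -0.   ] [ 0.3  0.5 -1.5] 0.771
13.9667 [625.8  88.3 228.9] [ 3.141  0.    -0.   ] [ 0.3  0.5 -1.5] 0.771
```

{"api": "jog_arm", "payload": {
  "deltas": [
    {"gripper":1,"translation":[0,0,-0.25],"dr":[0,0,0]},
    {"gripper":1,"translation":[0,0,-0.25],"dr":[0,0,0]},
    {"gripper":1,"translation":[0,0,-0.15],"dr":[0,0,0]},
    {"gripper":1,"translation":[0,0,-0.12],"dr":[0,0,0]},
    {"gripper":1,"translation":[0,0,-0.07],"dr":[0,0,0]},
    {"gripper":1,"translation":[0,0,-0.05],"dr":[0,0,0]},
    {"gripper":1,"translation":[0,0,-0.03],"dr":[0,0,0]},
    {"gripper":1,"translation":[0,0,-0.02],"dr":[0,0,0]},
    {"gripper":1,"translation":[0,0,-0.01],"dr":[0,0,0]},
    {"gripper":1,"translation":[0,0,0],"dr":[0,0,0]}
  ]
}}

```text
clock: 14.8
eef_pos: [626.6, 88.4, 134.3]
tcp_rot: [3.142, -0.001, -0.001]
contact_force: [0.4, -0.5, -1.8]
opening: 0.769
```

{"api": "jog_arm", "payload": {
  "deltas": [
    {"gripper":1,"translation":[0,0,-0.02],"dr":[0,0,0]},
    {"gripper":1,"translation":[0,0,-0.01],"dr":[0,0,0]},
    {"gripper":1,"translation":[0,0,0],"dr":[0,0,0]},
    {"gripper":-1,"translation":[0,0,0],"dr":[0,0,0]},
    {"gripper":-1,"translation":[0,0,0],"dr":[0,0,0]},
    {"gripper":-1,"translation":[0,0,0],"dr":[0,0,0]},
    {"gripper":-1,"translation":[0,0,0.2],"dr":[0,0,0]},
    {"gripper":-1,"translation":[0,0,0.4],"dr":[0,0,0]},
    {"gripper":-1,"translation":[0,0,0.4],"dr":[0,0,0]},
    {"gripper":-1,"translation":[0,0,0.2],"dr":[0,0,0]},
    {"gripper":-1,"translation":[0,0,0],"dr":[0,0,0]},
    {"gripper":-1,"translation":[0,0,0],"dr":[0,0,0]}
  ]
}}

```text
clock: 15.8
eef_pos: [626.9, 88.6, 252.3]
tcp_rot: [-3.141, -0.003, -0.001]
contact_force: [0.4, 0.1, -0.4]
opening: 1.001
```

```bash
python3 - <<'E'
from h import *
st();c=r.calibration("wrist");w=r.grab_frame("wrist");s=r.grab_frame("scene")
pred(c,(626,88.5,126));pred(c,(626,88.5,132))
a=cv2.resize(w[80:290,130:390],None,fx=2,fy=2,interpolation=cv2.INTER_CUBIC)
b=cv2.resize(s[150:255,205:340],None,fx=2,fy=2,interpolation=cv2.INTER_CUBIC)
o=np.zeros((420,790,3),np.uint8);o[:,:520]=a;o[:210,520:790]=b;cv2.imwrite("pics/w8.png",o)
E
```

```text
15.8 [626.9  88.6 252.3] [-3.141e+00 -3.000e-03 -1.000e-03] [ 0.4  0.1 -0.4] 1.001
pred (626, 88.5, 126) L 214.1 R 300.9 top 148.2 bot 231.6
pred (626, 88.5, 132) L 213.1 R 301.9 top 149.4 bot 234.6
```

View pics/w8.png

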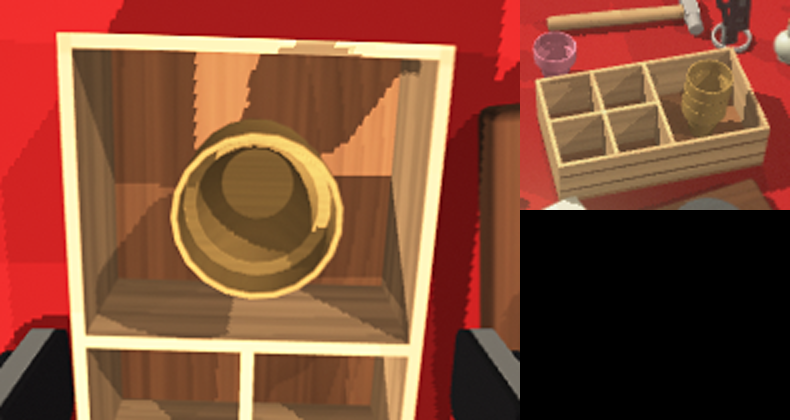

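Stack of three is home: 86.5 px against 86.8 px predicted, centre about (627, 89.5). Last is c3.

{"api": "jog_arm", "payload": {
  "deltas": [
    {"gripper":-1,"translation":[-0.123,-0.377,-0.04],"dr":[0,0,0]},
    {"gripper":-1,"translation":[-0.123,-0.377,-0.04],"dr":[0,0,0]},
    {"gripper":-1,"translation":[-0.123,-0.377,-0.04],"dr":[0,0,0]},
    {"gripper":-1,"translation":[-0.123,-0.377,-0.04],"dr":[0,0,0]},
    {"gripper":-1,"translation":[-0.123,-0.377,-0.04],"dr":[0,0,0]},
    {"gripper":-1,"translation":[-0.123,-0.377,-0.04],"dr":[0,0,0]},
    {"gripper":-1,"translation":[-0.123,-0.377,-0.04],"dr":[0,0,0]},
    {"gripper":-1,"translation":[-0.123,-0.377,-0.04],"dr":[0,0,0]},
    {"gripper":-1,"translation":[-0.123,-0.377,-0.04],"dr":[0,0,0]},
    {"gripper":-1,"translation":[-0.123,-0.377,-0.04],"dr":[0,0,0]},
    {"gripper":-1,"translation":[-0.123,-0.377,-0.04],"dr":[0,0,0]},
    {"gripper":-1,"translation":[-0.123,-0.377,-0.04],"dr":[0,0,0]}
  ]
}}

```text
clock: 16.9
eef_pos: [476.9, -365.1, 200.8]
tcp_rot: [-3.14, 0.002, -0.001]
contact_force: [0.4, 1.1, 0.7]
opening: 1.0
```

{"api": "jog_arm", "payload": {
  "deltas": [
    {"gripper":-1,"translation":[-0.12,-0.377,-0.04],"dr":[0,0,0]},
    {"gripper":-1,"translation":[0,0,0],"dr":[0,0,0]},
    {"gripper":-1,"translation":[0,0,0],"dr":[0,0,0]},
    {"gripper":-1,"translation":[0,0,0],"dr":[0,0,0]}
  ]
}}

```text
clock: 17.23
eef_pos: [466.0, -400.9, 197.2]
tcp_rot: [-3.139, 0.002, -0.002]
contact_force: [-0.1, 0.5, -0.2]
opening: 0.999
```

```bash
python3 - <<'E'
from h import *
wcup((467,-402.5),"w9",R=60)
E
```

```text
17.2833 [ 466.5 -400.4  197.7] [-3.14e+00  1.00e-03 -1.00e-03] [-0.4  0.6  0.1] 1.001
w9 uv [261. 189.] encl [ 468.3 -402.2] d 73.3 bbox [ 467.9 -402.5] [69.6 72.6] delta [ 1.4 -2.1] [ 1.8 -1.8]
```

{"api": "jog_arm", "payload": {
  "deltas": [
    {"gripper":-1,"translation":[0.02,-0.015,-0.3],"dr":[0,0,0]},
    {"gripper":-1,"translation":[0,0,-0.3],"dr":[0,0,0]},
    {"gripper":-1,"translation":[0,0,-0.3],"dr":[0,0,0]},
    {"gripper":-1,"translation":[0,0,-0.3],"dr":[0,0,0]},
    {"gripper":-1,"translation":[0,0,-0.07],"dr":[0,0,0]},
    {"gripper":-1,"translation":[0,0,0],"dr":[0,0,0]},
    {"gripper":1,"translation":[0,0,0],"dr":[0,0,0]},
    {"gripper":1,"translation":[0,0,0],"dr":[0,0,0]},
    {"gripper":1,"translation":[0,0,0],"dr":[0,0,0]},
    {"gripper":1,"translation":[0,0,0],"dr":[0,0,0]},
    {"gripper":1,"translation":[0,0,0],"dr":[0,0,0]}
  ]
}}

```text
clock: 18.2
eef_pos: [469.7, -403.9, 73.9]
tcp_rot: [3.14, -0.002, -0.001]
contact_force: [-0.7, 0.5, 8.4]
opening: 0.775
```

{"api": "jog_arm", "payload": {
  "deltas": [
    {"gripper":1,"translation":[0,0,0.2],"dr":[0,0,0]},
    {"gripper":1,"translation":[0,0,0.4],"dr":[0,0,0]},
    {"gripper":1,"translation":[0,0,0.4],"dr":[0,0,0]},
    {"gripper":1,"translation":[0,0,0.4],"dr":[0,0,0]},
    {"gripper":1,"translation":[0,0,0.38],"dr":[0,0,0]},
    {"gripper":1,"translation":[0.1215,0.3777,0],"dr":[0,0,0]},
    {"gripper":1,"translation":[0.1215,0.3777,0],"dr":[0,0,0]},
    {"gripper":1,"translation":[0.1215,0.3777,0],"dr":[0,0,0]},
    {"gripper":1,"translation":[0.1215,0.3777,0],"dr":[0,0,0]},
    {"gripper":1,"translation":[0.1215,0.3777,0],"dr":[0,0,0]},
    {"gripper":1,"translation":[0.1215,0.3777,0],"dr":[0,0,0]},
    {"gripper":1,"translation":[0.1215,0.3777,0],"dr":[0,0,0]}
  ]
}}

```text
clock: 19.2
eef_pos: [554.1, -136.9, 250.9]
tcp_rot: [3.141, -0.002, -0.001]
contact_force: [0.4, -0.2, -1.4]
opening: 0.775
```

{"api": "jog_arm", "payload": {
  "deltas": [
    {"gripper":1,"translation":[0.1215,0.3777,0],"dr":[0,0,0]},
    {"gripper":1,"translation":[0.1215,0.3777,0],"dr":[0,0,0]},
    {"gripper":1,"translation":[0.1215,0.3777,0],"dr":[0,0,0]},
    {"gripper":1,"translation":[0.1215,0.3777,0],"dr":[0,0,0]},
    {"gripper":1,"translation":[0.1215,0.3777,0],"dr":[0,0,0]},
    {"gripper":1,"translation":[0.1215,0.3777,0],"dr":[0,0,0]},
    {"gripper":1,"translation":[0,0,0],"dr":[0,0,0]},
    {"gripper":1,"translation":[0,0,0],"dr":[0,0,0]},
    {"gripper":1,"translation":[0,0,0],"dr":[0,0,0]}
  ]
}}

```text
clock: 19.95
eef_pos: [626.4, 87.9, 250.1]
tcp_rot: [3.141, -0.0, 0.0]
contact_force: [0.0, 1.1, -1.3]
opening: 0.772
```

{"api": "jog_arm", "payload": {
  "deltas": [
    {"gripper":1,"translation":[0,0,-0.25],"dr":[0,0,0]},
    {"gripper":1,"translation":[0,0,-0.15],"dr":[0,0,0]},
    {"gripper":1,"translation":[0,0,0],"dr":[0,0,0]}
  ]
}}

```text
clock: 20.2
eef_pos: [624.4, 86.0, 207.0]
tcp_rot: [3.141, 0.005, -0.002]
contact_force: [-0.8, -0.1, -2.7]
opening: 0.778
```

{"api": "jog_arm", "payload": {
  "deltas": [
    {"gripper":1,"translation":[0,0.008,-0.12],"dr":[0,0,0]},
    {"gripper":1,"translation":[0,0,-0.12],"dr":[0,0,0]},
    {"gripper":1,"translation":[0,0,-0.1],"dr":[0,0,0]},
    {"gripper":1,"translation":[0,0,-0.08],"dr":[0,0,0]},
    {"gripper":1,"translation":[0,0,-0.05],"dr":[0,0,0]},
    {"gripper":1,"translation":[0,0,-0.03],"dr":[0,0,0]},
    {"gripper":1,"translation":[0,0,-0.02],"dr":[0,0,0]},
    {"gripper":1,"translation":[0,0,0],"dr":[0,0,0]},
    {"gripper":1,"translation":[0,0,0],"dr":[0,0,0]}
  ]
}}

```text
clock: 20.95
eef_pos: [626.9, 88.7, 158.1]
tcp_rot: [-3.142, -0.001, -0.001]
contact_force: [-0.2, 0.4, -1.9]
opening: 0.778
```

{"api": "jog_arm", "payload": {
  "deltas": [
    {"gripper":1,"translation":[0,0,-0.02],"dr":[0,0,0]},
    {"gripper":1,"translation":[0,0,-0.01],"dr":[0,0,0]},
    {"gripper":1,"translation":[0,0,0],"dr":[0,0,0]},
    {"gripper":-1,"translation":[0,0,0],"dr":[0,0,0]},
    {"gripper":-1,"translation":[0,0,0],"dr":[0,0,0]},
    {"gripper":-1,"translation":[0,0,0],"dr":[0,0,0]},
    {"gripper":-1,"translation":[0,0,0.2],"dr":[0,0,0]},
    {"gripper":-1,"translation":[0,0,0.4],"dr":[0,0,0]},
    {"gripper":-1,"translation":[0,0,0.4],"dr":[0,0,0]},
    {"gripper":-1,"translation":[0,0,0.2],"dr":[0,0,0]},
    {"gripper":-1,"translation":[0,0,0],"dr":[0,0,0]},
    {"gripper":-1,"translation":[0,0,0],"dr":[0,0,0]}
  ]
}}

```text
clock: 21.95
eef_pos: [627.2, 88.8, 276.3]
tcp_rot: [-3.141, -0.003, -0.001]
contact_force: [-0.7, -0.2, -0.2]
opening: 1.001
```

```bash
python3 - <<'E'
from h import *
st();c=r.calibration("wrist");w=r.grab_frame("wrist");s=r.grab_frame("scene");t=r.grab_frame("top");cv2.imwrite("pics/top1.png",t)
pred(c,(627,89.5,150));pred(c,(627,89.5,156))
a=cv2.resize(w[80:290,130:390],None,fx=2,fy=2,interpolation=cv2.INTER_CUBIC)
b=cv2.resize(s[130:255,205:340],None,fx=2,fy=2,interpolation=cv2.INTER_CUBIC)
o=np.zeros((420,790,3),np.uint8);o[:,:520]=a;o[:250,520:790]=b;cv2.imwrite("pics/w10.png",o)
c=r.calibration("top")
for n,u,v in(("f1",575,207),("f2",238,290),("f3",162,318)):
    h=blob(t,(u*.64,v*.64),24,"fl");e,P=circ(c,h,27);print(n,np.round(e[0],1),round(2*e[1],1))
E
```

```text
21.95 [627.2  88.8 276.3] [-3.141e+00 -3.000e-03 -1.000e-03] [-0.7 -0.2 -0.2] 1.001
pred (627, 89.5, 150) L 215.0 R 301.9 top 147.1 bot 230.6
pred (627, 89.5, 156) L 214.0 R 302.9 top 148.3 bot 233.6
f1 [ 632.9 -281.2] 49.9
f2 [506.2 278.2] 124.5
f3 [461.1 405.8] 51.3
```

View pics/w10.png

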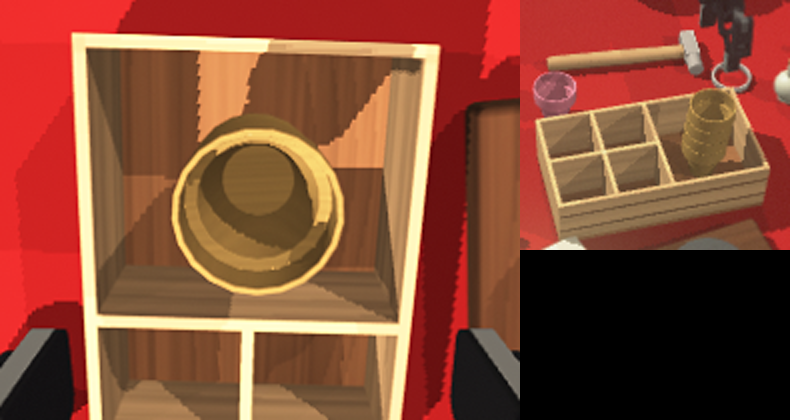

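Stack of four is fully home: rim diameter is 86.5 px against 86.9 px for 150 mm. It stands upright in the bay, and the scene inset shows four evenly stepped collars. Now the flasks, f2 first.

{"api": "jog_arm", "payload": {
  "deltas": [
    {"gripper":0.2,"translation":[-0.171,0.272,-0.11],"dr":[0,0,0]},
    {"gripper":0.2,"translation":[-0.171,0.272,-0.11],"dr":[0,0,0]},
    {"gripper":0.2,"translation":[-0.171,0.272,-0.11],"dr":[0,0,0]},
    {"gripper":0.2,"translation":[-0.171,0.272,-0.11],"dr":[0,0,0]},
    {"gripper":0.2,"translation":[-0.171,0.272,-0.11],"dr":[0,0,0]},
    {"gripper":0.2,"translation":[-0.171,0.272,-0.11],"dr":[0,0,0]},
    {"gripper":0.2,"translation":[-0.171,0.272,-0.11],"dr":[0,0,0]},
    {"gripper":0.2,"translation":[0,0,0],"dr":[0,0,0]},
    {"gripper":0.2,"translation":[0,0,0],"dr":[0,0,0]},
    {"gripper":0.2,"translation":[0,0,0],"dr":[0,0,0]}
  ],
  "squeeze": 25
}}

```text
clock: 22.93
eef_pos: [506.8, 278.7, 197.0]
tcp_rot: [3.141, 0.001, 0.0]
contact_force: [0.1, -0.5, 0.4]
opening: 0.398
```

```bash
cat >> h.py <<'E'
def wfl(g,name):
    c=r.calibration("wrist");im=r.grab_frame("wrist");cv2.imwrite(f"pics/{name}.png",im);s=st()
    uv=proj(c,[g[0],g[1],27]);h=blob(im,uv,42,"fl");e,P=circ(c,h,27)
    print("uv",np.round(uv),"body encl",np.round(e[0],1),"d",round(2*e[1],1))
    hsv=cv2.cvtColor(im,cv2.COLOR_BGR2HSV).astype(int);H,S,V=hsv[...,0],hsv[...,1],hsv[...,2]
    m=((H>=8)&(H<=22)&(S>80)&(V>120)).astype(np.uint8);k=np.zeros_like(m)
    t=proj(c,[g[0],g[1],84]);cv2.circle(k,tuple(int(x) for x in t),38,1,-1);m&=k
    n,l,q,cc=cv2.connectedComponentsWithStats(m);i=1+np.argmax(q[1:,4]);w=onz(c,cc[i],80.5)
    print("cork px",np.round(cc[i],1),"exp",np.round(t),"area",q[i,4],"world",np.round(w,1),"delta",np.round(w[:2]-s["eef_pos"][:2],1))
E
python3 - <<'E'
from h import *
wfl((506.5,279),"w11")
E
```

```text
22.9833 [507.3 278.4 197.4] [ 3.141e+00  0.000e+00 -1.000e-03] [0.1 0.5 0. ] 0.395
uv [259. 177.] body encl [510.4 280.4] d 52.1
cork px [263.3 190. ] exp [259. 196.] area 356 world [509.8 282.3  80.5] delta [2.4 3.9]
```

View pics/w11.png

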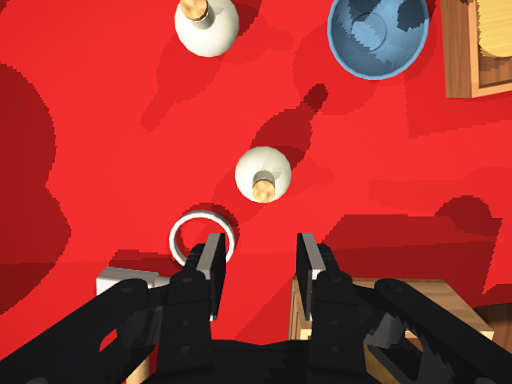

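f2 stands upright with its cork at (263,190) and its body at (264,174). The two estimates agree within 2 mm. Gripping the neck.

{"api": "jog_arm", "payload": {
  "deltas": [
    {"gripper":0.2,"translation":[0.025,0.028,-0.2],"dr":[0,0,0]},
    {"gripper":0.2,"translation":[0,0,-0.3],"dr":[0,0,0]},
    {"gripper":0.2,"translation":[0,0,-0.3],"dr":[0,0,0]},
    {"gripper":0.2,"translation":[0,0,-0.2],"dr":[0,0,0]},
    {"gripper":0.2,"translation":[0,0,-0.14],"dr":[0,0,0]},
    {"gripper":0.2,"translation":[0,0,0],"dr":[0,0,0]},
    {"gripper":0.2,"translation":[0,0,0],"dr":[0,0,0]},
    {"gripper":1,"translation":[0,0,0],"dr":[0,0,0]},
    {"gripper":1,"translation":[0,0,0],"dr":[0,0,0]},
    {"gripper":1,"translation":[0,0,0],"dr":[0,0,0]},
    {"gripper":1,"translation":[0,0,0],"dr":[0,0,0]},
    {"gripper":1,"translation":[0,0,0],"dr":[0,0,0]}
  ],
  "squeeze": 25
}}

```text
clock: 23.98
eef_pos: [510.1, 282.2, 84.8]
tcp_rot: [-3.141, -0.002, -0.001]
contact_force: [-0.8, -1.0, 6.1]
opening: 0.198
```

{"api": "jog_arm", "payload": {
  "deltas": [
    {"gripper":1,"translation":[0,0,0.1],"dr":[0,0,0]},
    {"gripper":1,"translation":[0,0,0.3],"dr":[0,0,0]},
    {"gripper":1,"translation":[0,0,0.4],"dr":[0,0,0]},
    {"gripper":1,"translation":[0,0,0.4],"dr":[0,0,0]},
    {"gripper":1,"translation":[0,0,0.4],"dr":[0,0,0]},
    {"gripper":1,"translation":[0.04,-0.3,0.1],"dr":[0,0,0]},
    {"gripper":1,"translation":[0.04,-0.37,0],"dr":[0,0,0]},
    {"gripper":1,"translation":[0.04,-0.37,0],"dr":[0,0,0]},
    {"gripper":1,"translation":[0.06,-0.37,0],"dr":[0,0,0]},
    {"gripper":1,"translation":[0.1,-0.37,0],"dr":[0,0,0]},
    {"gripper":1,"translation":[0.13,-0.37,0],"dr":[0,0,0]},
    {"gripper":1,"translation":[0.13,-0.37,0],"dr":[0,0,0]}
  ]
}}

```text
clock: 24.98
eef_pos: [563.2, 28.2, 254.6]
tcp_rot: [-3.141, -0.0, -0.0]
contact_force: [1.1, 0.4, -1.5]
opening: 0.199
```

{"api": "jog_arm", "payload": {
  "deltas": [
    {"gripper":1,"translation":[0.155,-0.35,0],"dr":[0,0,0]},
    {"gripper":1,"translation":[0,-0.205,0],"dr":[0,0,0]},
    {"gripper":1,"translation":[0,0,0],"dr":[0,0,0]},
    {"gripper":1,"translation":[0,0,0],"dr":[0,0,0]},
    {"gripper":1,"translation":[0,0,0],"dr":[0,0,0]}
  ]
}}

```text
clock: 25.4
eef_pos: [578.5, -25.1, 254.0]
tcp_rot: [-3.141, 0.0, -0.001]
contact_force: [0.3, 1.0, -2.0]
opening: 0.201
```

```bash
python3 - <<'E'
from h import *
st();c=r.calibration("wrist");w=r.grab_frame("wrist");st()
th=-.037
def C(x,y): return np.array([621.5+x-y*np.sin(th)*1, 2.5+y+x*np.sin(th)])
for p in((-41,-29.5),(41,-29.5),(-41,-111.5),(41,-111.5)):
    q=C(*p);print(np.round(q,1))
    for s in((-38,-38),(38,-38),(38,38),(-38,38)):
        u=proj(c,[*C(p[0]+s[0],p[1]+s[1]),86]);cv2.circle(w,tuple(int(round(v)) for v in u),2,(255,0,0),-1)
cv2.imwrite("pics/w12.png",w)
E
```

```text
25.4 [578.5 -25.1 254. ] [-3.141e+00  0.000e+00 -1.000e-03] [ 0.3  1.  -2. ] 0.201
25.45 [578.6 -24.7 254. ] [-3.141  0.    -0.   ] [-0.3 -1.1 -1.5] 0.199
[579.4 -25.5]
[661.4 -28.5]
[ 576.4 -107.5]
[ 658.4 -110.5]
```

View pics/w12.png

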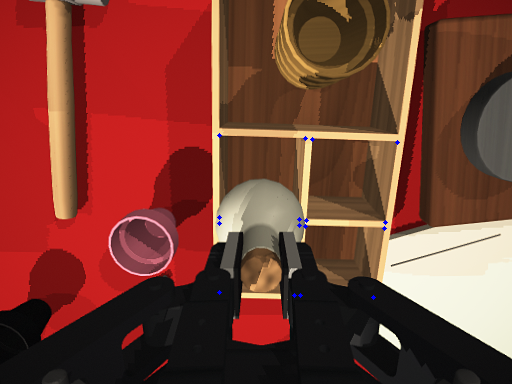

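The flask hangs upright over its cell, and the predicted cell corners (blue) sit on the partitions within about 2 px. Lowering.

{"api": "jog_arm", "payload": {
  "deltas": [
    {"gripper":1,"translation":[0,0,-0.3],"dr":[0,0,0]},
    {"gripper":1,"translation":[0,0,-0.35],"dr":[0,0,0]},
    {"gripper":1,"translation":[0,0,-0.3],"dr":[0,0,0]},
    {"gripper":1,"translation":[0,0,-0.25],"dr":[0,0,0]},
    {"gripper":1,"translation":[0,0,-0.15],"dr":[0,0,0]},
    {"gripper":1,"translation":[0,0,-0.1],"dr":[0,0,0]},
    {"gripper":1,"translation":[0,0,-0.06],"dr":[0,0,0]},
    {"gripper":1,"translation":[0,0,-0.03],"dr":[0,0,0]},
    {"gripper":1,"translation":[0,0,-0.01],"dr":[0,0,0]},
    {"gripper":1,"translation":[0,0,0],"dr":[0,0,0]},
    {"gripper":1,"translation":[0,0,0],"dr":[0,0,0]}
  ]
}}

```text
clock: 26.37
eef_pos: [579.6, -25.6, 99.8]
tcp_rot: [3.142, -0.002, -0.001]
contact_force: [0.3, -0.4, -0.3]
opening: 0.202
```

{"api": "jog_arm", "payload": {
  "deltas": [
    {"gripper":1,"translation":[0,0,-0.02],"dr":[0,0,0]},
    {"gripper":1,"translation":[0,0,-0.02],"dr":[0,0,0]},
    {"gripper":1,"translation":[0,0,-0.01],"dr":[0,0,0]},
    {"gripper":1,"translation":[0,0,0],"dr":[0,0,0]},
    {"gripper":1,"translation":[0,0,0],"dr":[0,0,0]}
  ]
}}

```text
clock: 26.78
eef_pos: [578.9, -25.7, 93.7]
tcp_rot: [-3.142, 0.0, -0.001]
contact_force: [0.2, -0.4, -2.4]
opening: 0.201
```

{"api": "jog_arm", "payload": {
  "deltas": [
    {"gripper":1,"translation":[0,0,-0.01],"dr":[0,0,0]},
    {"gripper":1,"translation":[0,0,0],"dr":[0,0,0]},
    {"gripper":1,"translation":[0,0,0],"dr":[0,0,0]}
  ]
}}

```text
clock: 27.03
eef_pos: [579.1, -25.7, 92.9]
tcp_rot: [3.142, -0.0, -0.001]
contact_force: [0.0, -0.6, 0.3]
opening: 0.199
```

The force rose from −2.4 N (the flask's weight) to about 0, so the foot is on the floor. Releasing with a small opening, then rising.

{"api": "jog_arm", "payload": {
  "deltas": [
    {"gripper":0.35,"translation":[0,0,0],"dr":[0,0,0]},
    {"gripper":0.35,"translation":[0,0,0],"dr":[0,0,0]},
    {"gripper":0.35,"translation":[0,0,0],"dr":[0,0,0]},
    {"gripper":0.35,"translation":[0,0,0.1],"dr":[0,0,0]},
    {"gripper":0.35,"translation":[0,0,0.3],"dr":[0,0,0]},
    {"gripper":0.35,"translation":[0,0,0.4],"dr":[0,0,0]},
    {"gripper":0.35,"translation":[0,0,0.4],"dr":[0,0,0]},
    {"gripper":0.35,"translation":[0,0,0.3],"dr":[0,0,0]},
    {"gripper":0.2,"translation":[0,0,0],"dr":[0,0,0]},
    {"gripper":0.2,"translation":[0,0,0],"dr":[0,0,0]}
  ]
}}

```text
clock: 27.87
eef_pos: [580.1, -25.7, 245.6]
tcp_rot: [3.141, -0.005, -0.001]
contact_force: [-0.7, 0.4, -0.2]
opening: 0.404
```

```bash
python3 - <<'E'
from h import *
wfl((579.4,-25.5),"w13")
t=r.grab_frame("top");c=r.calibration("top")
for n,u,v in(("f1",575,207),("f3",162,318)):
    h=blob(t,(u*.64,v*.64),28,"fl");e,P=circ(c,h,27);print(n,np.round(e[0],1),round(2*e[1],1))
E
```

```text
27.9167 [579.  -25.7 243.6] [ 3.142e+00 -1.000e-03 -1.000e-03] [ 0.3 -0.2 -1.3] 0.4
uv [258. 167.] body encl [579.8 -28. ] d 47.5
cork px [254.3 209.6] exp [258. 180.] area 371 world [576.1 -54.7  80.5] delta [ -2.9 -29. ]
f1 [ 633.  -281.2] 49.9
f3 [461.1 405.8] 51.3
```

{"api": "jog_arm", "payload": {
  "deltas": [
    {"gripper":0.2,"translation":[0.081,-0.364,-0.063],"dr":[0,0,0]},
    {"gripper":0.2,"translation":[0.081,-0.364,-0.063],"dr":[0,0,0]},
    {"gripper":0.2,"translation":[0.081,-0.364,-0.063],"dr":[0,0,0]},
    {"gripper":0.2,"translation":[0.081,-0.364,-0.063],"dr":[0,0,0]},
    {"gripper":0.2,"translation":[0.081,-0.364,-0.063],"dr":[0,0,0]},
    {"gripper":0.2,"translation":[0.081,-0.364,-0.063],"dr":[0,0,0]},
    {"gripper":0.2,"translation":[0.081,-0.364,-0.063],"dr":[0,0,0]},
    {"gripper":0.2,"translation":[0,0,0],"dr":[0,0,0]},
    {"gripper":0.2,"translation":[0,0,0],"dr":[0,0,0]},
    {"gripper":0.2,"translation":[0,0,0],"dr":[0,0,0]}
  ]
}}

```text
clock: 28.8
eef_pos: [634.6, -279.9, 196.8]
tcp_rot: [-3.14, 0.003, -0.001]
contact_force: [-0.6, -0.1, 0.1]
opening: 0.398
```

```bash
python3 - <<'E'
from h import *
wfl((634.5,-280),"w14")
E
```

```text
28.85 [ 634.9 -279.3  197.4] [-3.14e+00  2.00e-03 -1.00e-03] [ 0.8 -0.5  0.2] 0.395
uv [260. 178.] body encl [ 637.6 -278. ] d 52.2
cork px [262.2 191.8] exp [259. 197.] area 424 world [ 636.6 -277.2   80.5] delta [1.7 2.1]
```

{"api": "jog_arm", "payload": {
  "deltas": [
    {"gripper":0.2,"translation":[0.02,0.017,-0.2],"dr":[0,0,0]},
    {"gripper":0.2,"translation":[0,0,-0.3],"dr":[0,0,0]},
    {"gripper":0.2,"translation":[0,0,-0.3],"dr":[0,0,0]},
    {"gripper":0.2,"translation":[0,0,-0.2],"dr":[0,0,0]},
    {"gripper":0.2,"translation":[0,0,-0.14],"dr":[0,0,0]},
    {"gripper":0.2,"translation":[0,0,0],"dr":[0,0,0]},
    {"gripper":0.2,"translation":[0,0,0],"dr":[0,0,0]},
    {"gripper":1,"translation":[0,0,0],"dr":[0,0,0]},
    {"gripper":1,"translation":[0,0,0],"dr":[0,0,0]},
    {"gripper":1,"translation":[0,0,0],"dr":[0,0,0]},
    {"gripper":1,"translation":[0,0,0],"dr":[0,0,0]},
    {"gripper":1,"translation":[0,0,0],"dr":[0,0,0]}
  ],
  "squeeze": 25
}}

```text
clock: 29.85
eef_pos: [638.5, -279.1, 86.3]
tcp_rot: [3.141, -0.002, -0.001]
contact_force: [-0.2, 0.8, 7.2]
opening: 0.199
```

{"api": "jog_arm", "payload": {
  "deltas": [
    {"gripper":1,"translation":[0,0,0.1],"dr":[0,0,0]},
    {"gripper":1,"translation":[0,0,0.3],"dr":[0,0,0]},
    {"gripper":1,"translation":[0,0,0.4],"dr":[0,0,0]},
    {"gripper":1,"translation":[0,0,0.4],"dr":[0,0,0]},
    {"gripper":1,"translation":[0,0,0.2],"dr":[0,0,0]},
    {"gripper":1,"translation":[0.04,0.335,0],"dr":[0,0,0]},
    {"gripper":1,"translation":[0.04,0.335,0],"dr":[0,0,0]},
    {"gripper":1,"translation":[0.04,0.335,0],"dr":[0,0,0]},
    {"gripper":1,"translation":[0.04,0.335,0],"dr":[0,0,0]},
    {"gripper":1,"translation":[0.04,0.335,0],"dr":[0,0,0]},
    {"gripper":1,"translation":[0,0,0],"dr":[0,0,0]},
    {"gripper":1,"translation":[0,0,0],"dr":[0,0,0]}
  ]
}}

```text
clock: 30.85
eef_pos: [657.6, -109.6, 225.2]
tcp_rot: [3.141, 0.0, 0.002]
contact_force: [0.9, -0.5, -2.1]
opening: 0.197
```

```bash
python3 - <<'E'
from h import *
r.grab_frame("wrist");st()
E
```

```text
30.9 [ 657.6 -110.9  225.1] [ 3.141e+00 -0.000e+00  1.000e-03] [ 0.1 -0.9 -1.8] 0.2
```

{"api": "jog_arm", "payload": {
  "deltas": [
    {"gripper":1,"translation":[0,0,-0.3],"dr":[0,0,0]},
    {"gripper":1,"translation":[0,0,-0.3],"dr":[0,0,0]},
    {"gripper":1,"translation":[0,0,-0.25],"dr":[0,0,0]},
    {"gripper":1,"translation":[0,0,-0.15],"dr":[0,0,0]},
    {"gripper":1,"translation":[0,0,-0.1],"dr":[0,0,0]},
    {"gripper":1,"translation":[0,0,-0.07],"dr":[0,0,0]},
    {"gripper":1,"translation":[0,0,-0.05],"dr":[0,0,0]},
    {"gripper":1,"translation":[0,0,-0.03],"dr":[0,0,0]},
    {"gripper":1,"translation":[0,0,-0.02],"dr":[0,0,0]},
    {"gripper":1,"translation":[0,0,0],"dr":[0,0,0]},
    {"gripper":1,"translation":[0,0,0],"dr":[0,0,0]}
  ]
}}

```text
clock: 31.82
eef_pos: [658.1, -111.3, 98.4]
tcp_rot: [3.141, -0.001, -0.001]
contact_force: [-0.2, 0.5, -1.6]
opening: 0.198
```

{"api": "jog_arm", "payload": {
  "deltas": [
    {"gripper":1,"translation":[0,0,-0.02],"dr":[0,0,0]},
    {"gripper":1,"translation":[0,0,-0.01],"dr":[0,0,0]},
    {"gripper":1,"translation":[0,0,0],"dr":[0,0,0]},
    {"gripper":1,"translation":[0,0,0],"dr":[0,0,0]}
  ]
}}

```text
clock: 32.15
eef_pos: [657.6, -111.2, 94.7]
tcp_rot: [3.142, 0.0, -0.001]
contact_force: [-1.3, -0.2, -1.1]
opening: 0.196
```

{"api": "jog_arm", "payload": {
  "deltas": [
    {"gripper":1,"translation":[0,0,-0.01],"dr":[0,0,0]},
    {"gripper":1,"translation":[0,0,0],"dr":[0,0,0]},
    {"gripper":1,"translation":[0,0,0],"dr":[0,0,0]}
  ]
}}

```text
clock: 32.4
eef_pos: [657.9, -111.3, 94.2]
tcp_rot: [3.141, -0.001, -0.001]
contact_force: [-1.3, 0.8, 2.9]
opening: 0.198
```

{"api": "jog_arm", "payload": {
  "deltas": [
    {"gripper":0.35,"translation":[0,0,0],"dr":[0,0,0]},
    {"gripper":0.35,"translation":[0,0,0],"dr":[0,0,0]},
    {"gripper":0.35,"translation":[0,0,0],"dr":[0,0,0]},
    {"gripper":0.35,"translation":[0,0,0.1],"dr":[0,0,0]},
    {"gripper":0.35,"translation":[0,0,0.3],"dr":[0,0,0]},
    {"gripper":0.35,"translation":[0,0,0.4],"dr":[0,0,0]},
    {"gripper":0.35,"translation":[0,0,0.4],"dr":[0,0,0]},
    {"gripper":0.35,"translation":[0,0,0.3],"dr":[0,0,0]},
    {"gripper":0.2,"translation":[-0.139,0.37,0],"dr":[0,0,0]},
    {"gripper":0.2,"translation":[-0.139,0.37,0],"dr":[0,0,0]},
    {"gripper":0.2,"translation":[-0.139,0.37,0],"dr":[0,0,0]},
    {"gripper":0.2,"translation":[-0.139,0.37,0],"dr":[0,0,0]}
  ]
}}

```text
clock: 33.4
eef_pos: [601.3, 37.9, 244.8]
tcp_rot: [-3.141, -0.001, -0.002]
contact_force: [0.3, 0.5, -0.1]
opening: 0.399
```

{"api": "jog_arm", "payload": {
  "deltas": [
    {"gripper":0.2,"translation":[-0.139,0.37,0],"dr":[0,0,0]},
    {"gripper":0.2,"translation":[-0.139,0.37,0],"dr":[0,0,0]},
    {"gripper":0.2,"translation":[-0.139,0.37,0],"dr":[0,0,0]},
    {"gripper":0.2,"translation":[-0.139,0.37,-0.06],"dr":[0,0,0]},
    {"gripper":0.2,"translation":[-0.139,0.37,-0.06],"dr":[0,0,0]},
    {"gripper":0.2,"translation":[-0.139,0.37,-0.06],"dr":[0,0,0]},
    {"gripper":0.2,"translation":[-0.139,0.37,-0.06],"dr":[0,0,0]},
    {"gripper":0.2,"translation":[-0.139,0.37,-0.06],"dr":[0,0,0]},
    {"gripper":0.2,"translation":[-0.139,0.37,-0.06],"dr":[0,0,0]},
    {"gripper":0.2,"translation":[-0.139,0.37,-0.06],"dr":[0,0,0]},
    {"gripper":0.2,"translation":[0,0,0],"dr":[0,0,0]},
    {"gripper":0.2,"translation":[0,0,0],"dr":[0,0,0]}
  ]
}}

```text
clock: 34.4
eef_pos: [461.9, 408.5, 201.8]
tcp_rot: [3.141, 0.0, 0.003]
contact_force: [0.2, -0.6, -0.7]
opening: 0.401
```

```bash
python3 - <<'E'
from h import *
r.grab_frame("wrist");wfl((463.5,407),"w15")
E
```

```text
34.5 [463.1 406.4 202.1] [ 3.141 -0.    -0.   ] [ 1.2 -0.2 -0.1] 0.4
uv [260. 177.] body encl [464.5 406.2] d 52.4
cork px [261.3 192.2] exp [260. 194.] area 358 world [464.2 407.8  80.5] delta [1.1 1.4]
```

{"api": "jog_arm", "payload": {
  "deltas": [
    {"gripper":0.2,"translation":[0.01,0.01,-0.2],"dr":[0,0,0]},
    {"gripper":0.2,"translation":[0,0,-0.3],"dr":[0,0,0]},
    {"gripper":0.2,"translation":[0,0,-0.3],"dr":[0,0,0]},
    {"gripper":0.2,"translation":[0,0,-0.23],"dr":[0,0,0]},
    {"gripper":0.2,"translation":[0,0,-0.15],"dr":[0,0,0]},
    {"gripper":0.2,"translation":[0,0,0],"dr":[0,0,0]},
    {"gripper":0.2,"translation":[0,0,0],"dr":[0,0,0]},
    {"gripper":1,"translation":[0,0,0],"dr":[0,0,0]},
    {"gripper":1,"translation":[0,0,0],"dr":[0,0,0]},
    {"gripper":1,"translation":[0,0,0],"dr":[0,0,0]},
    {"gripper":1,"translation":[0,0,0],"dr":[0,0,0]},
    {"gripper":1,"translation":[0,0,0],"dr":[0,0,0]}
  ],
  "squeeze": 25
}}

```text
clock: 35.5
eef_pos: [464.8, 408.3, 85.1]
tcp_rot: [-3.14, -0.002, -0.001]
contact_force: [0.1, -0.4, 6.7]
opening: 0.197
```

{"api": "jog_arm", "payload": {
  "deltas": [
    {"gripper":1,"translation":[0,0,0.1],"dr":[0,0,0]},
    {"gripper":1,"translation":[0,0,0.3],"dr":[0,0,0]},
    {"gripper":1,"translation":[0,0,0.4],"dr":[0,0,0]},
    {"gripper":1,"translation":[0,0,0.4],"dr":[0,0,0]},
    {"gripper":1,"translation":[0,0,0.4],"dr":[0,0,0]},
    {"gripper":1,"translation":[0.08,-0.368,0.1],"dr":[0,0,0]},
    {"gripper":1,"translation":[0.08,-0.368,0],"dr":[0,0,0]},
    {"gripper":1,"translation":[0.08,-0.368,0],"dr":[0,0,0]},
    {"gripper":1,"translation":[0.08,-0.368,0],"dr":[0,0,0]},
    {"gripper":1,"translation":[0.08,-0.368,0],"dr":[0,0,0]},
    {"gripper":1,"translation":[0.08,-0.368,0],"dr":[0,0,0]},
    {"gripper":1,"translation":[0.08,-0.368,0],"dr":[0,0,0]}
  ]
}}

```text
clock: 36.5
eef_pos: [519.8, 148.5, 254.5]
tcp_rot: [-3.141, -0.0, -0.0]
contact_force: [0.2, -0.6, -1.5]
opening: 0.199
```

{"api": "jog_arm", "payload": {
  "deltas": [
    {"gripper":1,"translation":[0.08,-0.368,0],"dr":[0,0,0]},
    {"gripper":1,"translation":[0.08,-0.368,0],"dr":[0,0,0]},
    {"gripper":1,"translation":[0.08,-0.368,0],"dr":[0,0,0]},
    {"gripper":1,"translation":[0.08,-0.368,0],"dr":[0,0,0]},
    {"gripper":1,"translation":[0.08,-0.368,0],"dr":[0,0,0]},
    {"gripper":1,"translation":[0.08,-0.368,0],"dr":[0,0,0]},
    {"gripper":1,"translation":[0.08,-0.368,0],"dr":[0,0,0]},
    {"gripper":1,"translation":[0,0,0],"dr":[0,0,0]},
    {"gripper":1,"translation":[0,0,0],"dr":[0,0,0]},
    {"gripper":1,"translation":[0,0,0],"dr":[0,0,0]}
  ]
}}

```text
clock: 37.33
eef_pos: [575.6, -107.3, 253.9]
tcp_rot: [-3.141, 0.0, -0.002]
contact_force: [0.6, 0.6, -1.4]
opening: 0.199
```

```bash
python3 - <<'E'
from h import *
r.grab_frame("wrist");st()
E
```

```text
37.3833 [ 575.6 -106.7  253.9] [-3.141e+00  0.000e+00 -1.000e-03] [ 0.8 -0.6 -0.7] 0.201
```

Contact is expected at TCP height of about 93. Going down 155 mm.

{"api": "jog_arm", "payload": {
  "deltas": [
    {"gripper":1,"translation":[0,0,-0.3],"dr":[0,0,0]},
    {"gripper":1,"translation":[0,0,-0.35],"dr":[0,0,0]},
    {"gripper":1,"translation":[0,0,-0.3],"dr":[0,0,0]},
    {"gripper":1,"translation":[0,0,-0.25],"dr":[0,0,0]},
    {"gripper":1,"translation":[0,0,-0.15],"dr":[0,0,0]},
    {"gripper":1,"translation":[0,0,-0.1],"dr":[0,0,0]},
    {"gripper":1,"translation":[0,0,-0.06],"dr":[0,0,0]},
    {"gripper":1,"translation":[0,0,-0.03],"dr":[0,0,0]},
    {"gripper":1,"translation":[0,0,-0.02],"dr":[0,0,0]},
    {"gripper":1,"translation":[0,0,0],"dr":[0,0,0]},
    {"gripper":1,"translation":[0,0,0],"dr":[0,0,0]}
  ]
}}

```text
clock: 38.3
eef_pos: [576.6, -107.5, 98.6]
tcp_rot: [3.141, -0.001, -0.001]
contact_force: [0.3, -0.2, -1.1]
opening: 0.202
```

{"api": "jog_arm", "payload": {
  "deltas": [
    {"gripper":1,"translation":[0,0,-0.02],"dr":[0,0,0]},
    {"gripper":1,"translation":[0,0,-0.01],"dr":[0,0,0]},
    {"gripper":1,"translation":[0,0,0],"dr":[0,0,0]},
    {"gripper":1,"translation":[0,0,0],"dr":[0,0,0]}
  ]
}}

```text
clock: 38.63
eef_pos: [576.0, -107.5, 94.8]
tcp_rot: [-3.142, -0.0, -0.001]
contact_force: [-0.3, 0.4, -1.1]
opening: 0.198
```

{"api": "jog_arm", "payload": {
  "deltas": [
    {"gripper":1,"translation":[0,0,-0.01],"dr":[0,0,0]},
    {"gripper":1,"translation":[0,0,-0.005],"dr":[0,0,0]},
    {"gripper":1,"translation":[0,0,0],"dr":[0,0,0]},
    {"gripper":1,"translation":[0,0,0],"dr":[0,0,0]}
  ]
}}

```text
clock: 38.97
eef_pos: [576.0, -107.5, 93.1]
tcp_rot: [-3.142, 0.0, -0.001]
contact_force: [0.2, 0.4, -1.2]
opening: 0.198
```

{"api": "jog_arm", "payload": {
  "deltas": [
    {"gripper":1,"translation":[0,0,-0.007],"dr":[0,0,0]},
    {"gripper":1,"translation":[0,0,0],"dr":[0,0,0]},
    {"gripper":1,"translation":[0,0,0],"dr":[0,0,0]}
  ]
}}

```text
clock: 39.22
eef_pos: [576.2, -107.6, 93.0]
tcp_rot: [3.141, -0.0, -0.001]
contact_force: [-2.3, 0.1, 5.1]
opening: 0.201
```

The foot is on the floor (+5 N). Releasing, rising, and moving clear for the last check.

{"api": "jog_arm", "payload": {
  "deltas": [
    {"gripper":0.35,"translation":[0,0,0],"dr":[0,0,0]},
    {"gripper":0.35,"translation":[0,0,0],"dr":[0,0,0]},
    {"gripper":0.35,"translation":[0,0,0],"dr":[0,0,0]},
    {"gripper":0.35,"translation":[0,0,0.1],"dr":[0,0,0]},
    {"gripper":0.35,"translation":[0,0,0.3],"dr":[0,0,0]},
    {"gripper":0.35,"translation":[0,0,0.4],"dr":[0,0,0]},
    {"gripper":0.35,"translation":[0,0,0.4],"dr":[0,0,0]},
    {"gripper":0.35,"translation":[0,0,0.3],"dr":[0,0,0]},
    {"gripper":0.35,"translation":[-0.1,-0.35,0],"dr":[0,0,0]},
    {"gripper":0.35,"translation":[-0.1,-0.35,0],"dr":[0,0,0]},
    {"gripper":0.35,"translation":[-0.1,-0.35,0],"dr":[0,0,0]},
    {"gripper":0.35,"translation":[-0.1,-0.35,0],"dr":[0,0,0]}
  ]
}}

```text
clock: 40.22
eef_pos: [535.6, -248.6, 243.7]
tcp_rot: [3.141, -0.001, 0.0]
contact_force: [0.8, -0.3, 0.5]
opening: 0.323
```

{"api": "jog_arm", "payload": {
  "deltas": [
    {"gripper":0.35,"translation":[-0.1,-0.35,0],"dr":[0,0,0]},
    {"gripper":0.35,"translation":[-0.1,-0.35,0],"dr":[0,0,0]},
    {"gripper":0.35,"translation":[-0.1,-0.35,0],"dr":[0,0,0]},
    {"gripper":0.35,"translation":[0,0,0],"dr":[0,0,0]},
    {"gripper":0.35,"translation":[0,0,0],"dr":[0,0,0]},
    {"gripper":0.35,"translation":[0,0,0],"dr":[0,0,0]}
  ]
}}

```text
clock: 40.72
eef_pos: [505.9, -352.1, 242.7]
tcp_rot: [-3.141, -0.0, -0.002]
contact_force: [0.7, -0.9, 0.2]
opening: 0.329
```

```bash
python3 - <<'E'
from h import *
s=st();t=r.grab_frame("top");c=r.grab_frame("scene")
a=cv2.resize(t,(460,345),interpolation=cv2.INTER_AREA);b=cv2.resize(t[85:185,185:345],(460,288)[::1],interpolation=cv2.INTER_CUBIC)
d=cv2.resize(c[130:255,200:340],(340,304),interpolation=cv2.INTER_CUBIC)
o=np.zeros((600,800,3),np.uint8);o[:312]=0;o[:345,:460]=a;o[345:345+255,:408]=cv2.resize(b,(408,255));o[:304,460:]=d;cv2.imwrite("pics/end.png",o)
E
```

```text
40.7167 [ 505.9 -352.1  242.7] [-3.141e+00 -0.000e+00 -2.000e-03] [ 0.7 -0.9  0.2] 0.329
```

View pics/end.png

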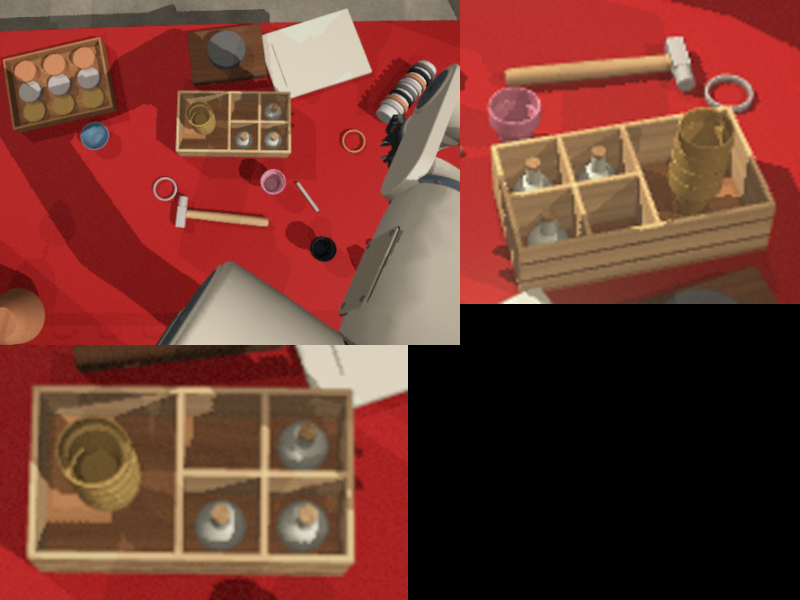

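The three flasks stand upright in three cells and the stack is in the bay. I'll check numerically that the stack's apparent lean is only perspective.

```bash
python3 - <<'E'
from h import *
for n in("scene","top"):
    c=r.calibration(n)
    for z,R in((150,34),(102,34),(54,34),(8,19)):
        P=np.array([proj(c,(626.7+R*np.cos(a),88.5+R*np.sin(a),z)) for a in np.linspace(0,6.28,60)])
        L,H=P.min(0),P.max(0)
        if n=="scene": L,H=[((q-[200,130])*[340/140,304/125]+[460,0]) for q in(L,H)]
        else: L,H=[((q-[185,85])*2.55+[0,345]) for q in(L,H)]
        print(n,z,L.round(),H.round())
E
```

```text
scene 150 [674. 106.] [732. 147.]
scene 102 [671. 133.] [727. 175.]
scene 54 [669. 160.] [723. 201.]
scene 8 [678. 192.] [708. 215.]
top 150 [ 58. 414.] [133. 487.]
top 102 [ 64. 429.] [136. 499.]
top 54 [ 70. 443.] [138. 510.]
top 8 [ 89. 470.] [126. 506.]
```

The projected upright stack matches both views: rim at x 674–732 in the scene view and 58–133 in the top view, foot where predicted. It stands straight and home, so I'm handing in.

```bash
python3 -c "
from h import *
st();print(r.sign_off())"
```

```text
40.8167 [ 506.4 -351.3  242.7] [-3.141 -0.     0.   ] [ 0.6  0.2 -0.2] 0.326
the job is handed in; nothing more can be done
None
```

The job is handed in at 40.8 s. I nested all four brass beakers one by one as a single upright stack in the large bay. After that I lowered the three white flasks by the neck into three separate small cells, and one cell stays empty.

**Stack:** The rim size after each nesting matched the fully-home height within about 1 px. In the final scene and top views the stack lines up with an upright stack 142 mm tall (rim 150 mm above the table), in the same place.

**Flasks:** All three stand upright in their cells. They touched the floor at the expected height with at most about 5 N read on the wrist, and I released them only then. Closing the jaws on the necks briefly read 6–7 N on the wrist.

**Other checks:** In the last top view the pink and black cups, dish, bangles, hammer and punch are where they were, by eye. The gripper ended well clear of everything. No flask seemed to have been knocked aside. The one reading that disagreed was a colour search for the cork over the crate, which picked up wood instead. I ignored it, as the flask body showed in the right place.

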